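# Toaster and coffee-machine trays back home

### The job

The toaster's crumb tray and the coffee machine's drip tray lie washed on the worktop. Slide each one along the worktop, without lifting it, into the slot at the foot of the appliance whose slot it fits, and push it gently past the spring catches until it is fully home against its stop. Leave the other things on the worktop where they stand.

Things in the scene. Friction and masses are not known exactly. Their poses are not given: they have to be found in the camera images.
- toaster: White toaster, end-on to the robot, fixed, 160 wide (y), 250 deep (x), 180 high. At the foot of its front face (-x side) a slot 105 wide, 22 high, open down to the worktop, upright edges rounded 9 mm: it takes the narrow tray. Origin: middle of the slot mouth, in the plane of the front face, at worktop height. x points straight into the slot, y left, z up.
- coffee_machine: Grey pod coffee machine, fixed: foot 180 wide (y), 250 deep, 50 high; column and overhanging head to 240 high, the head starting 30 mm behind the front face. In the foot's front face a slot 145 wide, 22 high, made like the toaster's: it takes the wide tray. Origin and axes as for the toaster. Toaster and machine stand side by side, either one on the left.
- toaster_home (a point): Where the narrow tray's near-edge point comes when fully home: 15 mm in front of the toaster's face, 8 mm up, toaster's axes. A hard stop ends the tray's way there (115 mm of it inside). Two spring catches, one in each side wall, drag on the tray from about 20 mm before home, need 5 to 20 N of push, and snap into its notches at home.
- coffee_machine_home (a point): Where the wide tray's near-edge point comes when fully home: 15 mm in front of the coffee machine's face, 8 mm up, the machine's axes. Same hard stop and spring catches as in the toaster.
- narrow_tray: Toaster's crumb tray: plain steel plate 100 wide (y), 130 long (x), 10 thick; near end (-x) a full-width bar 15 long, 16 high, stays outside. Upright flanks with a notch 6 deep, 16 long, 35 mm ahead of the centre; the leading corners taper 6 mm over 16 mm. About 0.3 kg, too wide to grasp. Origin: middle of its underside. x to its leading end (starts roughly along world x), z up.
- wide_tray: The coffee machine's drip tray: the same steel tray but 140 wide (y), with dark grille slots in its top. Same length (130), heights, bar, notches, mass, origin and axes as the narrow tray. One tray lies to the left of the appliances' fronts, the other to the right, either way round.
- narrow_tray_front (a point): Middle of the narrow tray's near edge (the outer face of its bar), 65 mm behind the tray's centre and 8 mm above its underside; axes as the tray's.
- wide_tray_front (a point): Middle of the wide tray's near edge (the outer face of its bar), 65 mm behind the tray's centre and 8 mm above its underside; axes as the tray's.
- mug: White mug, 80 mm across, 80 high, standing beyond the trays on the left. Bystander. Origin: middle of its underside.
- jam_jar: Jam jar, 66 mm across, 80 high, beyond the trays on the right. Bystander. Origin: middle of its underside.
- ramekin: Small white bowl, 60 mm across, 38 high, on the robot's side between the trays. Bystander. Origin: middle of its underside.
- sugar_pot: Lidded white sugar pot, 60 mm across, 65 high, at the back right. Bystander. Origin: middle of its underside.
- pepper_mill: Small wooden pepper mill, 48 mm across, 75 high, at the back left. Bystander. Origin: middle of its underside.
Not all that is in view belongs to the job. What is shaped like the narrow_tray but green is not meant.

How it is judged:
By the outcome, as a careful person would: the job done as asked, in the order asked, and still so for the second after the job is handed in, with the robot touching nothing.
It also fails if it takes over 72 s, if anything falls off the work surface, if the arm or the gripper's body presses on something with over 40 N, if the wrist force passes 120 N, or if a joint passes its speed limit or range.

### The arm

A 6-joint arm with a two-finger parallel gripper is mounted at the origin on the work surface. World frame = base frame: x ahead of the robot, y to its left, z up, the work surface at z = 0. Lengths are in mm, angles in rad, forces in N, time in s.
With the tool pointing down it reaches from about 325 to 1000 mm from the base axis. Payload 5.1 kg.
Tool frame: the origin (TCP) lies on the mounting face of the last link; the fingertips stand 173 mm ahead of it and the grasp point (between the pads) lies 155 mm ahead of it; z points along the fingers, y is the direction in which the jaws open and shut (so a half turn about z gives the same grasp; the last joint's range is limited). The gripper opens to 85 mm and grips with 20 to 120 N. Pads are 22 mm wide; open, the fingers measure 114 mm over their backs; the gripper's body (76 mm by 85 mm) begins 54 mm behind the grasp point. The pads swing forward as they close: fully open they stand 13 mm farther back than shut.
Start: joints at [1.078, 0.124, 1.65, -0, 1.367, -0.083], TCP at [258.996, 596.16, 404.722] pointing down, gripper open.
Joint ranges: [-2.61, 2.61], [-1.02, 2.33], [0.03, 2.71], [-1.35, 4.49], [0.32, 2.68], [-2.91, 2.91]. Speed limits (rad/s): [2.57, 2.57, 3.14, 3.14, 3.14, 3.14].

### API

Orientations are given as a unit quaternion [x, y, z, w].
In Python, from cell import read_state, camera, get_calibration, manip, finder gives the robot as it stands. The module is installed in compiled form; this text tells all that it offers.
- The arm moves only by the tool arm_command, never from a script. Its argument "increments" is a list that holds one entry, the list of rows, each a list of 6 numbers: the shift along the tool's x, y, z each as a share of 0.15 m, from -1 to 1, then the turn, a rotation vector about the tool's x, y, z each as a share of 360 degrees, from -1 to 1. A call has 1 to 12 rows; each row shifts and turns the pose as measured when the row begins, along the tool's axes as they then stand; what a row does not reach is not made up. A row lasts 1/12 s, in which the tool goes at most 41.7 mm and 7.16 degrees, less where a joint would pass 70% of its speed; a pose out of reach is approached as far as the arm can. A call with a number of a shift or a turn outside -1 to 1 is refused whole. A call with a gripper value outside its range is refused whole. "grip" is the opening, from 0 (shut) to 1 (fully open), set as the call begins (left out, the last holds). The fingers move at their own pace and stop on an object; "grip_force" is the grip in N (left out, the last holds). Time passes only in rows, so rows that do not move let the fingers close. It gives the time, the measured TCP pose, the force and the opening at its end, in the units of the state.
- read_state(): the state, without advancing time (a new reading comes with each control period).
- camera(name): name is "side" or "top"; returns the picture (400x640x3 uint8, blue, green, red); there is no depth.
- get_calibration(name): a dict with "intrinsics" (3x3 intrinsics, pixels), "extrinsics" (4x4, takes a point from camera to world coordinates). Camera axes: x right, y up, looking along -z (the intrinsics and any distortion apply to the point x, -y, -z); pixel columns grow to the right and rows downward; lengths in mm; the calibration is good to about 2 mm. A picture is of the moment at which its call begins. get_calibration takes no time and is no camera call.
- manip.finish_job(): hands the job in, once; it reports no verdict.
Trained networks look in the newest picture that a camera, given by its name, has taken for a name from the list of things; names that differ only in an ending like _2 or _b are one class to them, and where a whole thing is asked for, a point or a joint stands for the part that bears it (a point fixed in the world has none). Each returns a list of dicts, best first, with "score" (0 to 1); they miss things now and then, are a little off and sometimes report something else, mostly with a low value. They report only what shows in the picture. A call takes as long as a camera call. They do not tell look-alikes from the thing itself.
- finder.spot_in(camera, target): "location" ([x, y, z] in mm, in world coordinates, good to about 4 mm: the middle of the surface that is visible of it).
- finder.cut_out(camera, target): "region" (400x640 bool, what is visible of it).
The state is a dict: "t": time; "joints": joint angles; "qd": joint speeds; "joint_efforts": joint torques, N m; "tcp_pos": TCP position; "tcp_rot": TCP orientation; "ft_force": force on the tool from outside, world axes, zero at the start; "wrist_torque": the same for the moment, N m; "opening": finger opening in mm.
Only numpy, scipy, OpenCV 4.12 (cv2) and the standard library are available. Lean on these libraries where they do the work, as an engineer would, in place of code of your own. Each camera call takes 0.05 s, during which the arm holds its last target.

## Working session

There is one attempt and no reset: what is moved stays moved. The work goes in short steps, Python scripts to look and compute and a tool call to move; the robot and the scene stay as the last step left them, time stands still between calls to the robot, and variables do not carry over. Pictures are saved under pics/ and viewed, and the job is handed in when it is done.

Besides the shell and the picture viewer there is one more tool, called after "Call:" by a JSON object that holds its "api" and its "payload". arm_command: Moves the arm, as the interface text tells. Its arguments: {"type":"object","properties":{"increments":{"type":"array","items":{"type":"array","items":{"type":"array","items":{"type":"number","minimum":-1,"maximum":1}}}},"grip":{"type":"number"},"grip_force":{"type":"number"}},"required":["increments"]}

```bash
mkdir -p pics; ls
python3 - <<'E'
from cell import read_state,camera,get_calibration,finder
import cv2
s=read_state();print(s['t'],s['tcp_pos'],s['tcp_rot'],s['opening'],s['ft_force'])
for n in('top','side'):
    cv2.imwrite(f'pics/{n}0.png',camera(n));c=get_calibration(n);print(c)
E
```

```text
pics
0.0 [258.87501639 595.95876783 403.46576787] [ 2.03459656e-01  9.79082792e-01 -9.82419576e-04 -2.98528031e-04] 85.39966384079693 [-5.35246421e-04  4.10329221e-02 -1.24326480e+00]
{'intrinsics': array([[498.65723526,   0.        , 330.07991764],
       [  0.        , 498.65723526, 205.29291511],
       [  0.        ,   0.        ,   1.        ]]), 'extrinsics': array([[ 2.39769662e-02,  9.98473396e-01, -4.97592412e-02,
         3.82282791e+02],
       [-9.99591325e-01,  2.31693674e-02, -1.67440345e-02,
        -1.05612100e+01],
       [-1.55655829e-02,  5.01403770e-02,  9.98620877e-01,
         1.42373675e+03],
       [ 0.00000000e+00,  0.00000000e+00,  0.00000000e+00,
         1.00000000e+00]])}
{'intrinsics': array([[475.67443033,   0.        , 320.47529778],
       [  0.        , 475.67443033, 209.65052651],
       [  0.        ,   0.        ,   1.        ]]), 'extrinsics': array([[ 9.07758600e-01,  3.11132900e-01, -2.81372783e-01,
         8.84828519e+01],
       [-4.19169679e-01,  6.99081856e-01, -5.79293828e-01,
        -7.79483330e+02],
       [ 1.64652386e-02,  6.43801893e-01,  7.65015044e-01,
         1.04705174e+03],
       [ 0.00000000e+00,  0.00000000e+00,  0.00000000e+00,
         1.00000000e+00]])}
```

View pics/top0.png

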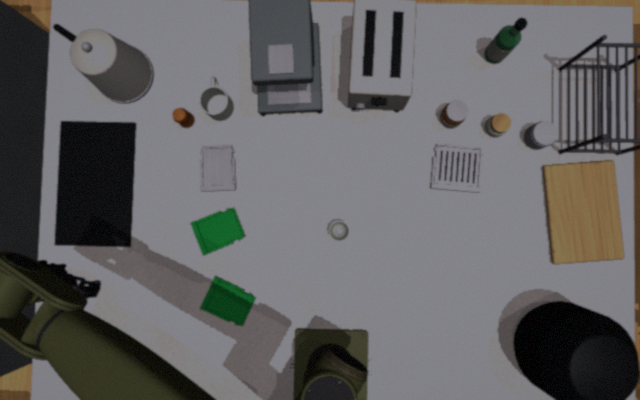

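View pics/side0.png

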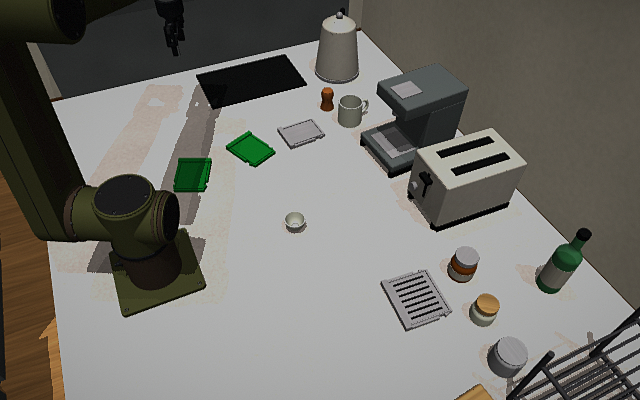

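The top view shows the narrow tray at (218,168) and the wide tray at (456,168). The coffee machine's front is at (290,110), the toaster's front at (380,105) and the ramekin at (338,229). The trays have to cross over.

```bash
cat > h.py <<'E'
import numpy as np,cv2
from cell import read_state,camera,get_calibration,finder
def ray(cam,uv):
    c=get_calibration(cam);K=c['intrinsics'];T=c['extrinsics']
    uv=np.atleast_2d(np.asarray(uv,float))
    d=np.c_[(uv[:,0]-K[0,2])/K[0,0],-(uv[:,1]-K[1,2])/K[1,1],-np.ones(len(uv))]@T[:3,:3].T
    return T[:3,3],d
def atz(cam,uv,z):
    o,d=ray(cam,uv);s=(z-o[2])/d[:,2];return o+d*s[:,None]
def proj(cam,P):
    c=get_calibration(cam);K=c['intrinsics'];T=c['extrinsics']
    q=(np.atleast_2d(P)-T[:3,3])@T[:3,:3]
    return np.c_[K[0,2]+K[0,0]*q[:,0]/-q[:,2],K[1,2]+K[1,1]*q[:,1]/q[:,2]]
E
python3 - <<'E'
from h import *
for cam in('top','side'):
    im=camera(cam)
    for n in ['narrow_tray','wide_tray','toaster','coffee_machine','mug','jam_jar','ramekin','sugar_pot','pepper_mill']:
        r=finder.spot_in(cam,n);print(cam,n,[(round(x['score'],2),np.round(x['location']).tolist()) for x in r[:3]])
    for n in ['narrow_tray','wide_tray']:
        for x in finder.cut_out(cam,n)[:2]:
            m=x['region'].astype(np.uint8)
            ys,xs=np.nonzero(m);print(n,round(x['score'],2),m.sum(),xs.mean(),ys.mean())
            if cam=='top':
                W=atz(cam,np.c_[xs,ys],10)[:,:2];print(cv2.minAreaRect(W.astype(np.float32)))
im=camera('top')
a=im[60:200,190:260];b=im[120:210,420:490]
cv2.imwrite('pics/a.png',cv2.resize(im[0:260,180:500],(800,650)[:2] if 0 else (736,598),interpolation=cv2.INTER_CUBIC))
cv2.imwrite('pics/b.png',np.hstack([cv2.resize(im[140:200,188:248],(400,400),interpolation=cv2.INTER_CUBIC),cv2.resize(im[138:198,426:486],(400,400),interpolation=cv2.INTER_CUBIC)]))
print(read_state()['t'])
E
```

```text
top narrow_tray [(0.86, [551.0, 336.0, 9.0]), (0.76, [172.0, 294.0, 8.0]), (0.6, [375.0, 326.0, 8.0])]
top wide_tray [(0.73, [567.0, -350.0, 14.0])]
top toaster [(0.9, [829.0, -115.0, 180.0]), (0.15, [800.0, 130.0, 242.0])]
top coffee_machine [(0.9, [801.0, 130.0, 242.0])]
top mug [(0.68, [736.0, 346.0, 33.0])]
top jam_jar []
top ramekin [(0.75, [381.0, -14.0, 16.0])]
top sugar_pot [(0.8, [684.0, -442.0, 65.0])]
top pepper_mill []
narrow_tray 0.8 1547 217.36457659987073 168.57853910795086
((552.3900146484375, 338.0154724121094), (130.70785522460938, 103.39728546142578), 3.9046928882598877)
narrow_tray 0.67 1588 218.1442065491184 230.30856423173805
((374.47015380859375, 328.13873291015625), (101.46971130371094, 133.1173095703125), 22.724863052368164)
wide_tray 0.89 2296 457.1641986062718 168.27961672473867
((567.5396728515625, -344.7550048828125), (145.19308471679688, 133.6434783935547), 85.86642456054688)
side narrow_tray [(0.91, [548.0, 330.0, 7.0]), (0.77, [174.0, 292.0, 12.0]), (0.68, [368.0, 328.0, 9.0])]
side wide_tray [(0.92, [563.0, -352.0, 16.0])]
side toaster [(0.29, [728.0, 325.0, 53.0])]
side coffee_machine [(0.9, [831.0, 99.0, 182.0])]
side mug [(0.7, [727.0, 323.0, 51.0])]
side jam_jar [(0.86, [701.0, -341.0, 63.0]), (0.31, [560.0, -353.0, 12.0])]
side ramekin [(0.86, [382.0, -5.0, 24.0])]
side sugar_pot [(0.76, [675.0, -456.0, 61.0]), (0.29, [684.0, 423.0, 48.0])]
side pepper_mill [(0.54, [685.0, 424.0, 44.0])]
narrow_tray 0.95 837 300.10035842293905 132.79569892473117
narrow_tray 0.87 990 250.7111111111111 149.23232323232324
wide_tray 0.77 2803 415.80877631109524 298.61220121298607
1.35
```

View pics/a.png

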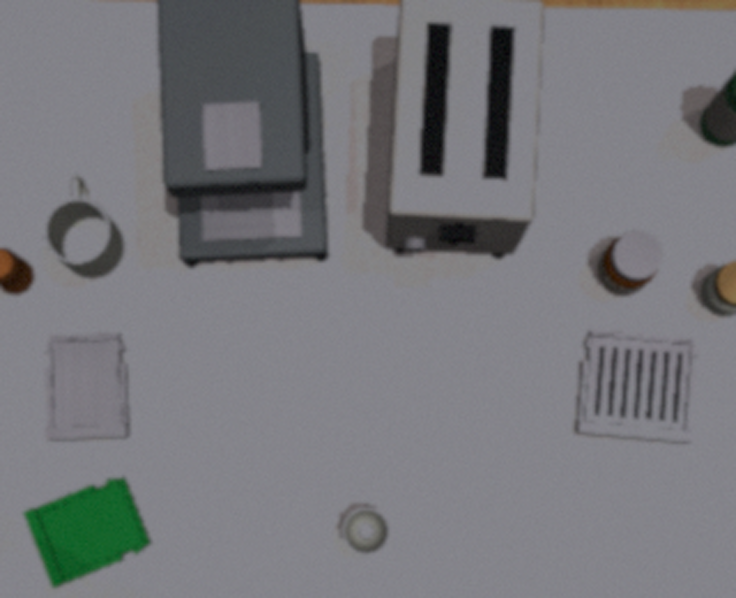

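View pics/b.png

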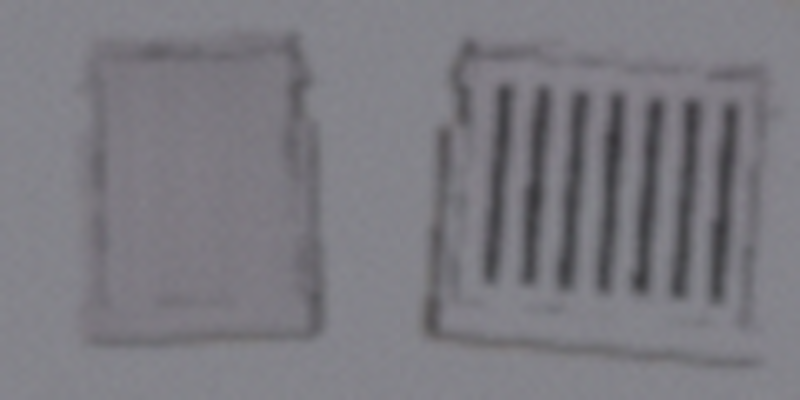

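Run:
```python
from h import *
im=camera('side');cv2.imwrite('pics/side1.png',im)
cv2.imwrite('pics/s1.png',cv2.resize(im[50:240,340:540],(800,760),interpolation=cv2.INTER_CUBIC)[160:760])
im=camera('top');cv2.imwrite('pics/t1.png',cv2.resize(im[0:125,240:430],(760,500),interpolation=cv2.INTER_CUBIC))
```

```text
(no output)
```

View pics/s1.png

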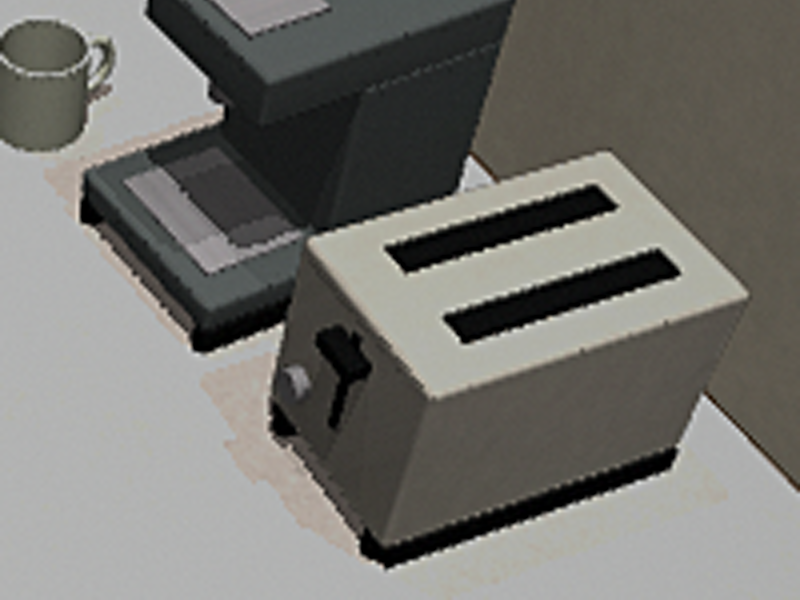

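View pics/t1.png

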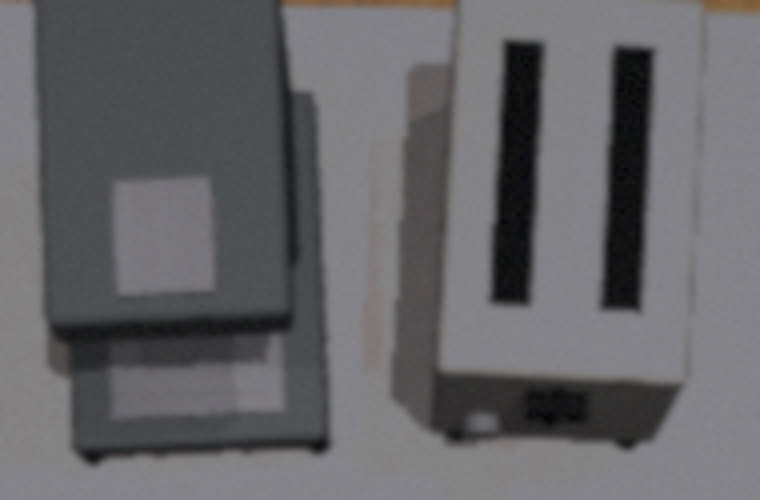

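```bash
cat > fit.py <<'E'
from h import *
from scipy.optimize import least_squares
T=[('top',349.2,93.2,0,80,180),('top',411.5,96,0,-80,180),('side',417.5,150,0,80,180),('side',447.5,189.5,0,-80,180),('side',527,163.75,250,-80,180),('side',492,128,250,80,180),('side',436.2,231.7,0,-80,0),('side',408,198,0,80,0)]
C=[('top',258.7,111.7,0,90,50),('top',322,110,0,-90,50),('side',361.2,133,0,90,50),('side',390,168.7,0,-90,50),('side',390,178,0,-90,0),('side',361.2,145,0,90,0)]
def fit(L,p0):
    def f(p):
        r=[]
        c,s=np.cos(p[2]),np.sin(p[2])
        for cam,u,v,x,y,z in L:
            q=proj(cam,[p[0]+c*x-s*y,p[1]+s*x+c*y,z])[0]; r+=[q[0]-u,q[1]-v]
        return np.array(r)
    for cs in (L,[l for l in L if l[0]=='top'],[l for l in L if l[0]=='side']):
        L0=L;L=cs;s=least_squares(f,p0,x_scale=[1,1,.01]);print(s.x[:2].round(1),np.degrees(s.x[2]).round(2));print(s.fun.reshape(-1,2).round(1).tolist());L=L0
fit(T,[690,-115,0]);fit(C,[690,120,0])
E
python3 fit.py
```

```text
[ 727.5 -113.8] -1.72
[[1.1, -0.5], [2.2, -0.2], [-1.8, -1.0], [1.0, 0.3], [2.4, -0.5], [0.6, -1.7], [-2.1, 2.0], [-2.6, -4.1]]
[ 726.6 -109.7] -1.48
[[-0.6, -0.0], [0.6, 0.0]]
[ 727.  -116.7] -1.24
[[-1.6, -0.2], [1.8, 1.1], [2.7, -0.4], [0.4, -1.4], [-1.5, 2.7], [-2.4, -3.3]]
[712.3 127.5] 2.02
[[0.2, -0.5], [1.4, 0.2], [-0.2, -1.3], [1.3, -0.9], [-0.8, 1.4], [-1.4, -1.5]]
[711.8 129.7] 2.7
[[-0.6, 0.0], [0.6, -0.0]]
[712.1 125.2] 1.5
[[0.3, -0.9], [1.4, -0.3], [-0.8, 2.0], [-1.0, -1.1]]
```

```bash
cat > ov.py <<'E'
from h import *
def w(p,P):
    c,s=np.cos(p[2]),np.sin(p[2]);P=np.atleast_2d(np.array(P,float))
    return np.c_[p[0]+c*P[:,0]-s*P[:,1],p[1]+s*P[:,0]+c*P[:,1],P[:,2]]
def seg(p,hw,h,L=250,sw=None):
    S=[]
    c=[(0,hw),(0,-hw),(L,-hw),(L,hw)]
    for i in range(4):
        a,b=c[i],c[(i+1)%4]
        S+=[((*a,0),(*b,0)),((*a,h),(*b,h)),((*a,0),(*a,h))]
    if sw:
        for y in(sw,-sw):S+=[((0,y,0),(0,y,22))]
        S+=[((0,sw,22),(0,-sw,22))]
    return [(w(p,a)[0],w(p,b)[0]) for a,b in S]
def tray(p,hw):
    o=[(65,hw-6),(49,hw),(43,hw),(43,hw-6),(27,hw-6),(27,hw),(-65,hw)]
    o=o+[(x,-y) for x,y in o[::-1]]
    S=[((*o[i],10),(*o[(i+1)%len(o)],10)) for i in range(len(o))]+[((-50,hw,16),(-50,-hw,16)),((-65,hw,16),(-65,-hw,16))]
    return [(w(p,a)[0],w(p,b)[0]) for a,b in S]
def draw(cam,im,segs,roi,k,fn):
    x0,y0,x1,y1=roi
    o=cv2.resize(im[y0:y1,x0:x1],None,fx=k,fy=k,interpolation=cv2.INTER_CUBIC)
    o=cv2.convertScaleAbs(o,alpha=1.4)
    for a,b in segs:
        q=(proj(cam,np.array([a,b]))+.5-[x0,y0])*k-.5
        cv2.line(o,*[tuple(int(round(t)) for t in r) for r in q],(0,0,255),1,cv2.LINE_AA)
    cv2.imwrite(fn,o)
E
cat > go.py <<'E'
from ov import *
import sys
tag=sys.argv[1]
r=np.radians
TO=(727,-112,r(-1.5));CO=(712,128,r(2.3))
s=seg(TO,80,180,sw=52.5)+seg(CO,90,50,sw=72.5)
t=camera('top');d=camera('side')
draw('top',t,s,(240,0,430,125),4,f'pics/ot{tag}.png')
draw('side',d,s,(340,90,540,240),4,f'pics/os{tag}.png')
E
python3 go.py 1
```

```text
(no output)
```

View pics/ot1.png

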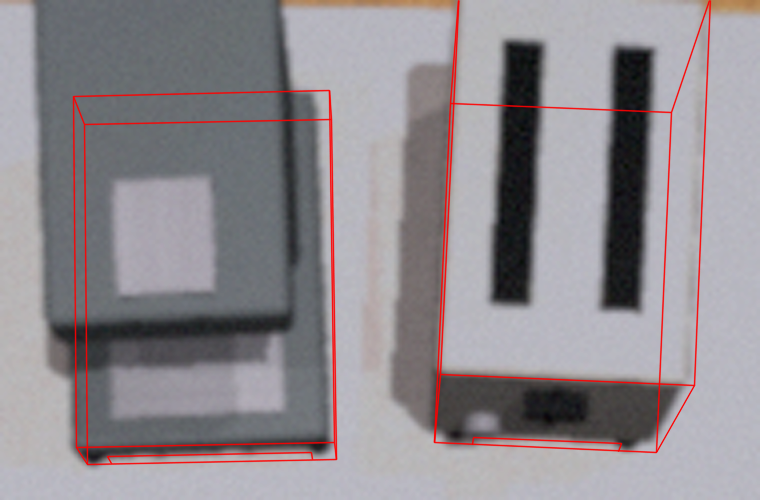

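View pics/os1.png

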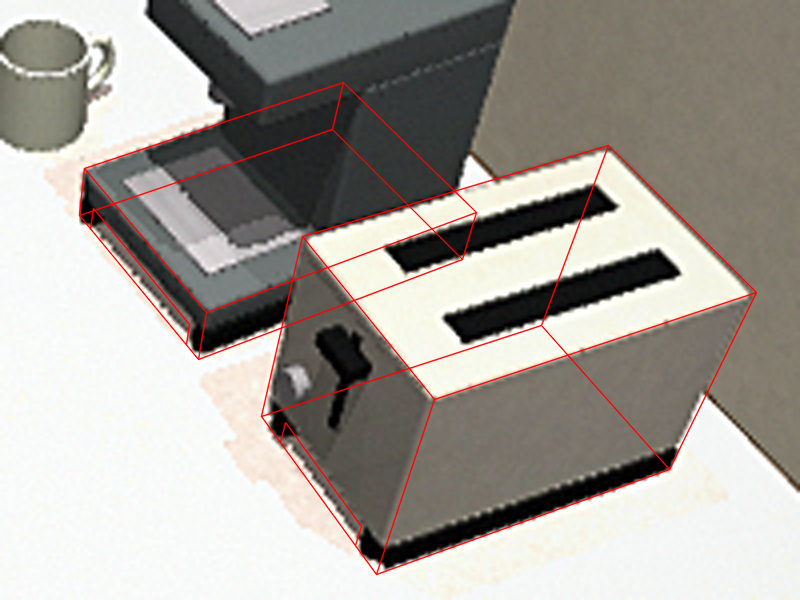

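```bash
cat > go2.py <<'E'
from ov import *
r=np.radians
TO=(727,-110,r(-1.4));CO=(712,129,r(3.0))
def show(tag,N,W,roi_n=None,roi_w=None):
    t=camera('top');d=camera('side')
    s=seg(TO,80,180,sw=52.5)+seg(CO,90,50,sw=72.5)
    if N: s+=tray(N,50)
    if W: s+=tray(W,70)
    draw('top',t,s,(185,80,505,260),2.5,f'pics/{tag}t.png')
    return t,d,s
if __name__=='__main__':
    N=(552,337,r(2.5));W=(567,-346,r(-3.5))
    t,d,s=show('A',N,W)
    for i,(roi,cam,im) in enumerate([((185,135,250,200),'top',t),((425,135,490,200),'top',t),((265,100,335,160),'side',d),((375,260,460,335),'side',d)]):
        draw(cam,im,s,roi,6 if i!=3 else 5,f'pics/A{i}.png')
    a=[cv2.resize(cv2.imread(f'pics/A{i}.png'),(390,300 if i>1 else 390)) for i in range(4)]
    cv2.imwrite('pics/A.png',cv2.resize(np.vstack([np.hstack(a[:2]),np.hstack(a[2:])]),(680,600)))
E
python3 go2.py
```

```text
(no output)
```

View pics/A.png

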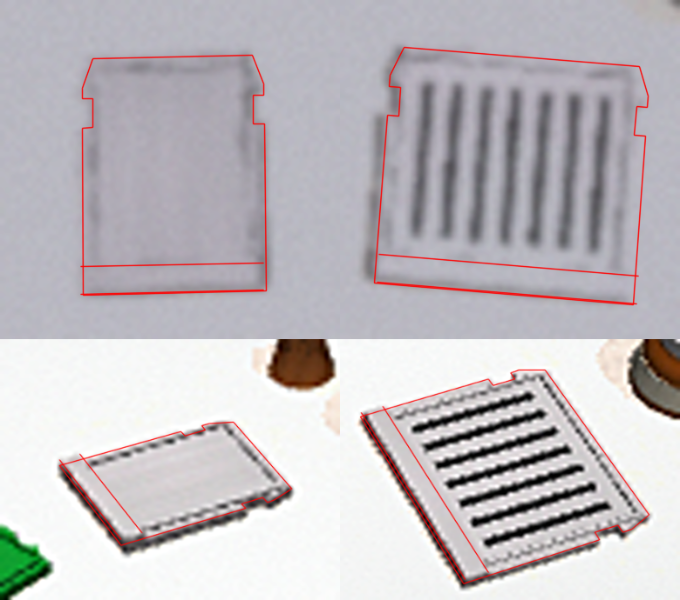

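Call:
{"api": "arm_command", "payload": {"increments": [[[0,0,0,0,0,0.0197],[0,0,0,0,0,0.0197],[0,0,0,0,0,0.0197],[0,0,0,0,0,0.0197],[0,0,0,0,0,0.0197],[0,0,0,0,0,0.0197],[0,0,0,0,0,0.0197],[0,0,0,0,0,0.0197],[0,0,0,0,0,0.0197],[0,0,0,0,0,0]]], "grip": 0.59}}

```text
t: 2.48
tcp_pos: [259.0, 596.2, 404.7]
tcp_rot: [0.697, 0.717, -0.0, 0.0]
ft_force: [-0.8, -0.1, -0.1]
opening: 50.6
```

```bash
cat > st.py <<'E'
from h import *
from scipy.spatial.transform import Rotation as R
import sys
s=read_state();r=R.from_quat(s['tcp_rot']);M=r.as_matrix()
p=np.array(s['tcp_pos'])
print('t',round(s['t'],2),'p',p.round(1),'phi_y',np.degrees(np.arctan2(M[1,1],M[0,1])).round(2),'zaxis',M[:,2].round(4),'F',np.round(s['ft_force'],1),'open',round(s['opening'],1),'j',np.round(s['joints'],2))
if len(sys.argv)>3:
    tgt=np.array([float(a) for a in sys.argv[1:4]]);d=M.T@(tgt-p)
    print('tool delta mm',d.round(1),'shares',(d/150).round(4))
    if len(sys.argv)>4:
        f=np.radians(float(sys.argv[4]));tl=np.radians(float(sys.argv[5])) if len(sys.argv)>5 else 0
        # tool y at angle f; tilt tl about tool y
        ey=np.array([np.cos(f),np.sin(f),0]);ez=np.array([0,0,-1.]);G=np.c_[np.cross(ey,ez),ey,ez]@R.from_rotvec([0,tl,0]).as_matrix()
        rv=R.from_matrix(M.T@G).as_rotvec();print('turn deg',np.degrees(rv).round(2),'shares',(rv/2/np.pi).round(4))
E
python3 st.py 531 422 300 2.5
```

```text
t 2.48 p [259.  596.2 404.7] phi_y 1.65 zaxis [-0.e+00 -1.e-04 -1.e+00] F [-0.8 -0.1 -0.1] open 50.6 j [ 1.08  0.12  1.65 -0.    1.37  1.05]
tool delta mm [-181.9  266.9  104.7] shares [-1.2128  1.7792  0.6979]
turn deg [-0.    0.   -0.85] shares [-0.      0.     -0.0024]
```

Call:
{"api": "arm_command", "payload": {"increments": [[[-0.11,0.162,0.0634,0,0,-0.0024],[-0.11,0.162,0.0634,0,0,0],[-0.11,0.162,0.0634,0,0,0],[-0.11,0.162,0.0634,0,0,0],[-0.11,0.162,0.0634,0,0,0],[-0.11,0.162,0.0634,0,0,0],[-0.11,0.162,0.0634,0,0,0],[-0.11,0.162,0.0634,0,0,0],[-0.11,0.162,0.0634,0,0,0],[-0.11,0.162,0.0634,0,0,0],[-0.11,0.162,0.0634,0,0,0],[0,0,0,0,0,0]]]}}

```text
t: 3.48
tcp_pos: [547.8, 426.5, 298.0]
tcp_rot: [0.674, 0.739, 0.004, -0.001]
ft_force: [-0.8, 0.0, -0.4]
opening: 50.6
```

```bash
python3 st.py 531 422 176 2.5
```

```text
t 3.48 p [547.8 426.5 298. ] phi_y 5.29 zaxis [ 0.0032  0.0068 -1.    ] F [-0.8  0.  -0.4] open 50.6 j [0.58 0.3  1.63 0.   1.2  0.49]
tool delta mm [ -3.7 -17.6 121.9] shares [-0.0246 -0.1172  0.8127]
turn deg [ 0.21 -0.38  2.79] shares [ 0.0006 -0.0011  0.0078]
```

Call:
{"api": "arm_command", "payload": {"increments": [[[-0.012,-0.058,0.13,0.0006,-0.0011,0.0078],[-0.012,-0.058,0.13,0,0,0],[0,0,0.13,0,0,0],[0,0,0.13,0,0,0],[0,0,0.13,0,0,0],[0,0,0.1,0,0,0],[0,0,0,0,0,0]]]}}

```text
t: 4.07
tcp_pos: [532.5, 421.3, 183.5]
tcp_rot: [0.687, 0.726, 0.002, 0.0]
ft_force: [-0.9, -0.0, -0.2]
opening: 50.5
```

```bash
python3 st.py 531 422 174 2.5
```

```text
t 4.07 p [532.5 421.3 183.5] phi_y 3.18 zaxis [ 0.0032  0.0029 -1.    ] F [-0.9 -0.  -0.2] open 50.5 j [0.59 0.4  1.72 0.   1.02 0.53]
tool delta mm [ 0.7 -1.5  9.5] shares [ 0.0049 -0.0102  0.0635]
turn deg [ 0.19 -0.16  0.68] shares [ 0.0005 -0.0004  0.0019]
```

Call:
{"api": "arm_command", "payload": {"increments": [[[0,-0.01,0.03,0.0005,-0.0004,0.0019],[0,0,0.02,0,0,0],[0,0,0.0135,0,0,0],[0,0,0,0,0,0]]]}}

```text
t: 4.4
tcp_pos: [531.2, 422.4, 175.4]
tcp_rot: [0.691, 0.723, 0.001, 0.0]
ft_force: [-1.2, 0.1, -0.2]
opening: 50.5
```

```bash
python3 st.py 531 422 174 2.5
python3 - <<'E'
from h import *
im=camera('side');cv2.imwrite('pics/c.png',cv2.resize(im[60:180,230:390],(800,600),interpolation=cv2.INTER_CUBIC))
E
```

```text
t 4.4 p [531.2 422.4 175.4] phi_y 2.63 zaxis [ 0.0018  0.0014 -1.    ] F [-1.2  0.1 -0.2] open 50.5 j [0.59 0.41 1.72 0.   1.01 0.55]
tool delta mm [-0.4 -0.2  1.4] shares [-0.0027 -0.0013  0.009 ]
turn deg [ 0.11 -0.08  0.13] shares [ 0.0003 -0.0002  0.0004]
```

View pics/c.png

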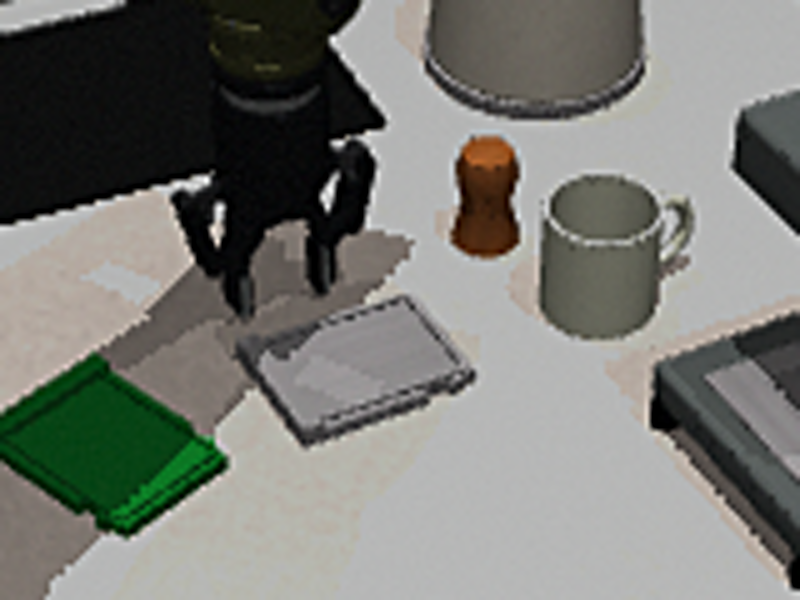

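Call:
{"api": "arm_command", "payload": {"increments": [[[-0.03,0,0.01,0,0,0],[-0.04,0,0,0,0,0],[-0.04,0,0,0,0,0],[-0.04,0,0,0,0,0],[-0.04,0,0,0,0,0],[-0.05,0,0,0,0,0],[-0.05,0,0,0,0,0],[-0.06,0,0,0,0,0],[-0.06,0,0,0,0,0],[-0.06,0,0,0,0,0],[-0.06,0,0,0,0,0],[-0.06,0,0,0,0,0]]]}}

```text
t: 5.45
tcp_pos: [537.3, 327.2, 178.6]
tcp_rot: [0.69, 0.723, 0.007, 0.001]
ft_force: [0.2, 2.1, 1.1]
opening: 50.2
```

```bash
python3 st.py 536 -45 174 -1.4
python3 - <<'E'
from h import *
im=camera('side');cv2.imwrite('pics/c1.png',cv2.resize(im[60:180,230:390],(800,600),interpolation=cv2.INTER_CUBIC))
E
```

```text
t 5.45 p [537.3 327.2 178.6] phi_y 2.66 zaxis [ 0.01    0.0087 -0.9999] F [0.2 2.1 1.1] open 50.2 j [0.46 0.31 1.85 0.   0.97 0.41]
tool delta mm [-371.7  -18.6    1.4] shares [-2.4782 -0.1243  0.0092]
turn deg [ 0.58 -0.49  4.06] shares [ 0.0016 -0.0014  0.0113]
```

View pics/c1.png

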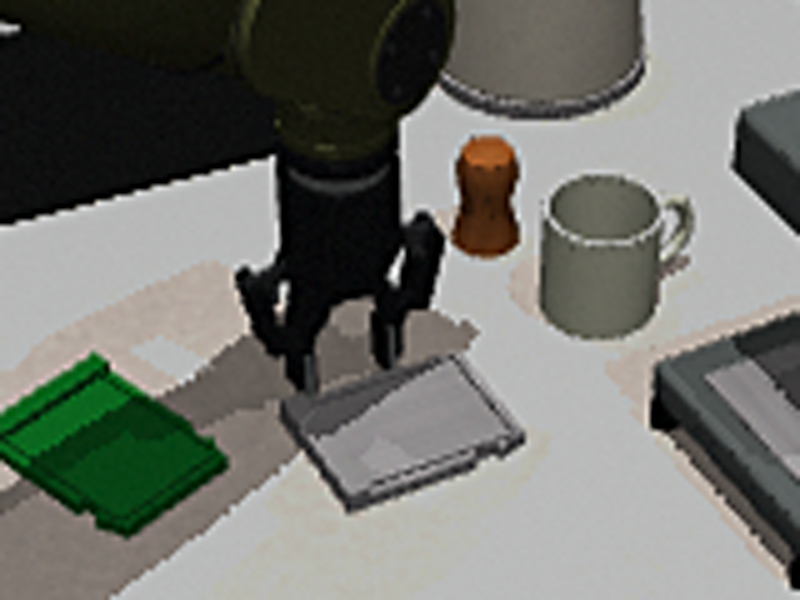

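Call:
{"api": "arm_command", "payload": {"increments": [[[-0.03,0,0.02,0.0008,-0.0007,0.001],[-0.05,0,0.015,0.0008,-0.0007,0.001],[-0.06,-0.003,0.006,0,0,0.001],[-0.06,-0.003,0.004,0,0,0.001],[-0.06,-0.003,0.004,0,0,0.001],[-0.06,-0.003,0.004,0,0,0],[-0.06,-0.003,0.004,0,0,0],[-0.06,-0.003,0.004,0,0,0]]]}}

```text
t: 6.17
tcp_pos: [540.8, 260.1, 178.1]
tcp_rot: [0.704, 0.71, 0.011, 0.001]
ft_force: [0.2, 3.6, 5.3]
opening: 50.2
```

```bash
python3 st.py 536 -45 172 -1.4
```

```text
t 6.17 p [540.8 260.1 178.1] phi_y 0.55 zaxis [ 0.0167  0.0154 -0.9997] F [0.2 3.6 5.3] open 50.2 j [0.36 0.25 1.92 0.01 0.95 0.34]
tool delta mm [-305.1   -7.8    1.4] shares [-2.0341 -0.052   0.009 ]
turn deg [ 0.95 -0.89  1.96] shares [ 0.0026 -0.0025  0.0054]
```

```bash
python3 - <<'E'
from h import *
im=camera('side');a=cv2.resize(im[90:190,260:380],(600,500),interpolation=cv2.INTER_CUBIC)
cv2.imwrite('pics/c2.png',cv2.convertScaleAbs(a,alpha=1.6))
E
python3 st.py
```

```text
t 6.22 p [540.8 258.8 178. ] phi_y 0.52 zaxis [ 0.0164  0.0141 -0.9998] F [0.2 2.3 6.8] open 50.4 j [0.36 0.25 1.92 0.01 0.95 0.34]
```

View pics/c2.png

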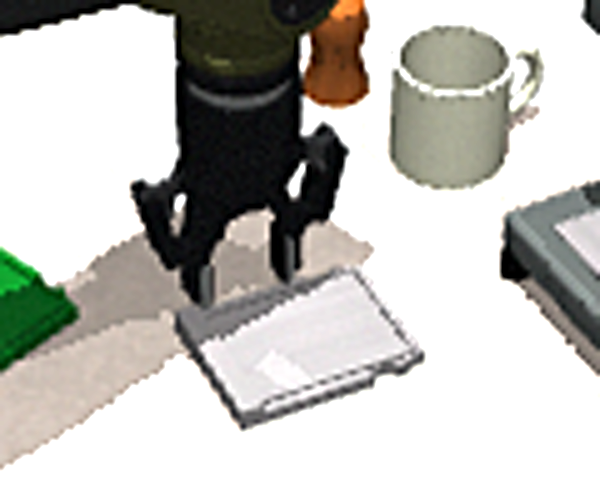

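```bash
cat > tf.py <<'E'
from ov import *
from scipy.optimize import minimize
def outline(p,hw):
    o=[(65,hw-6),(49,hw),(43,hw),(43,hw-6),(27,hw-6),(27,hw),(-65,hw)]
    o=o+[(x,-y) for x,y in o[::-1]]
    lo=[(x,y,z) for x,y in o for z in(0,10)]+[(-65,hw,16),(-65,-hw,16),(-50,hw,16),(-50,-hw,16)]
    return w(p,lo)
def reg(cam,name,near=None):
    best=None
    for x in finder.cut_out(cam,name):
        m=x['region'];ys,xs=np.nonzero(m)
        c=atz(cam,[[xs.mean(),ys.mean()]],8)[0]
        print(cam,name,round(x['score'],2),m.sum(),c.round(0)[:2])
        if near is None or np.hypot(*(c[:2]-near))<90:
            if best is None: best=m
    return best
E
python3 - <<'E'
from tf import *
t=camera('top');d=camera('side')
reg('top','narrow_tray');reg('side','narrow_tray')
for y in (198,):
    s=tray((553,y,np.radians(.5)),50)
    draw('top',t,s,(230,120,320,210),5,'pics/e0.png');draw('side',d,s,(270,100,370,190),5,'pics/e1.png')
cv2.imwrite('pics/e.png',cv2.resize(np.hstack([cv2.imread('pics/e0.png'),cv2.resize(cv2.imread('pics/e1.png'),(500,450))]),(800,380)))
E
```

```text
top narrow_tray 0.77 396 [364. 378.]
top narrow_tray 0.48 165 [168. 355.]
side narrow_tray 0.88 996 [372. 329.]
side narrow_tray 0.86 1199 [173. 293.]
side narrow_tray 0.76 982 [557. 198.]
side narrow_tray 0.29 8198 [925. -55.]
```

View pics/e.png

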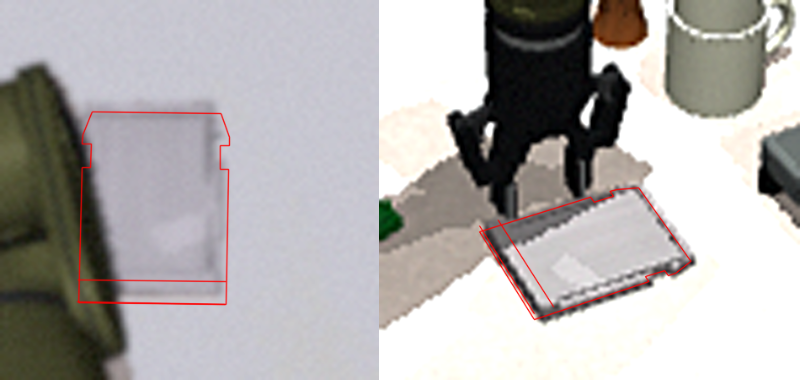

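Call:
{"api": "arm_command", "payload": {"increments": [[[0.05,0,-0.01,0.0013,-0.0012,0.0027],[0.05,-0.02,0,0.0013,-0.0012,0.0027],[0,-0.01,0.015,0,0,0],[0,0,0.015,0,0,0],[0,0,0.01,0,0,0],[0,0,0,0,0,0]]]}}

```text
t: 6.92
tcp_pos: [534.3, 271.9, 170.8]
tcp_rot: [0.716, 0.698, -0.006, -0.0]
ft_force: [0.7, -0.1, -0.1]
opening: 50.4
```

```bash
python3 st.py 536 -45 172 -1.4
```

```text
t 6.92 p [534.3 271.9 170.8] phi_y -1.39 zaxis [-0.0087 -0.0081 -0.9999] F [ 0.7 -0.1 -0.1] open 50.4 j [ 0.38  0.27  1.91 -0.01  0.97  0.41]
tool delta mm [-316.7    9.4    1.3] shares [-2.1115  0.0629  0.0088]
turn deg [-0.49  0.48  0.01] shares [-0.0014  0.0013  0.    ]
```

Call:
{"api": "arm_command", "payload": {"increments": [[[-0.04,0.005,0,-0.0007,0.0007,0],[-0.04,0.005,0,-0.0007,0.0006,0],[-0.04,0.005,0.002,0,0,0],[-0.04,0.003,0.002,0,0,0],[-0.05,0.003,0.003,0,0,0],[-0.06,0.003,0.003,0.0001,-0.0001,0],[-0.06,0.003,0.003,0.0001,-0.0001,0],[-0.06,0.003,0.003,0.0001,-0.0001,0]]]}}

```text
t: 7.58
tcp_pos: [538.8, 210.6, 170.4]
tcp_rot: [0.716, 0.698, 0.005, -0.002]
ft_force: [0.3, 4.3, 4.5]
opening: 50.3
```

```bash
python3 st.py 536 -45 171 -1.4
```

```text
t 7.58 p [538.8 210.6 170.4] phi_y -1.5 zaxis [ 0.0044  0.0094 -0.9999] F [0.3 4.3 4.5] open 50.3 j [0.28 0.23 1.97 0.01 0.94 0.3 ]
tool delta mm [-255.6    3.9   -3. ] shares [-1.7039  0.026  -0.02  ]
turn deg [ 0.24 -0.55 -0.1 ] shares [ 0.0007 -0.0015 -0.0003]
```

Call:
{"api": "arm_command", "payload": {"increments": [[[-0.06,0,-0.008,0.0004,-0.0006,0],[-0.06,0,-0.002,0.0003,-0.0006,0],[-0.06,0,0.001,0,-0.0002,0],[-0.06,0,0.001,0.0001,-0.0002,0],[-0.06,0,0.001,0.0001,-0.0002,0],[-0.06,0,0.001,0.0001,-0.0002,0],[-0.06,0,0.001,0.0001,-0.0002,0],[-0.06,0,0.001,0.0001,-0.0002,0]]]}}

```text
t: 8.25
tcp_pos: [536.4, 130.0, 170.4]
tcp_rot: [0.716, 0.698, -0.004, 0.001]
ft_force: [0.5, 3.8, 3.1]
opening: 50.3
```

```bash
python3 st.py 536 -45 172 -1.4
```

```text
t 8.25 p [536.4 130.  170.4] phi_y -1.48 zaxis [-0.0037 -0.0074 -1.    ] F [0.5 3.8 3.1] open 50.3 j [ 0.14  0.18  2.02 -0.01  0.94  0.17]
tool delta mm [-175.     4.1   -0.3] shares [-1.1665  0.0271 -0.0018]
turn deg [-0.2   0.43 -0.08] shares [-0.0006  0.0012 -0.0002]
```

Call:
{"api": "arm_command", "payload": {"increments": [[[-0.06,0.003,-0.006,-0.0003,0.0006,0],[-0.06,0.003,-0.004,-0.0003,0.0006,0],[-0.06,0.003,0,0,0,0],[-0.06,0.003,0,0,0,0],[-0.06,0.003,0,0,-0.0001,0],[-0.06,0.003,0,0,-0.0001,0],[-0.06,0.003,0,0,-0.0001,0],[-0.06,0,0,0,-0.0001,0],[-0.06,0,0,0,-0.0001,0],[-0.06,0,0,0,-0.0001,0],[-0.06,0,0,0,-0.0001,0],[-0.06,0,0,0,-0.0001,0]]]}}

```text
t: 9.25
tcp_pos: [535.0, 9.3, 170.5]
tcp_rot: [0.716, 0.698, -0.004, 0.0]
ft_force: [0.4, 2.9, 1.6]
opening: 50.6
```

```bash
python3 st.py 536 -45 172 -1.4
cat > go3.py <<'E'
from go2 import *
import sys
a=[float(x) for x in sys.argv[2:8]]
N=(a[0],a[1],r(a[2]));hw=a[3]
t=camera('top');d=camera('side');tag=sys.argv[1]
s=seg(TO,80,180,sw=52.5)+seg(CO,90,50,sw=72.5)+tray(N,hw)
for i,(cam,im) in enumerate([('top',t),('side',d)]):
    c=proj(cam,[N[0],N[1],8])[0].astype(int)
    x0=int(np.clip(c[0]-40,0,560));y0=int(np.clip(c[1]-45,0,310))
    draw(cam,im,s,(x0,y0,x0+80,y0+90),5,f'pics/{tag}{i}.png')
cv2.imwrite(f'pics/{tag}.png',np.hstack([cv2.imread(f'pics/{tag}{i}.png') for i in(0,1)]))
E
sed -i 's/draw(.top.,t,s,(185/#&/' go2.py
```

```text
t 9.25 p [535.    9.3 170.5] phi_y -1.48 zaxis [-0.0053 -0.0065 -1.    ] F [0.4 2.9 1.6] open 50.6 j [-0.08  0.14  2.06 -0.01  0.94 -0.05]
tool delta mm [-54.3   2.4  -1.2] shares [-0.3618  0.0159 -0.0078]
turn deg [-0.3   0.38 -0.08] shares [-0.0008  0.0011 -0.0002]
```

Call:
{"api": "arm_command", "payload": {"increments": [[[-0.055,0.003,-0.003,-0.0004,0.0005,0],[-0.05,0.003,-0.003,-0.0004,0.0005,0],[-0.045,0.002,0,0,0,0],[-0.04,0,0,0,0,0],[-0.035,0,0,0,0,0],[-0.025,0,0,0,0,0],[-0.02,0,0,0,0,0],[-0.01,0,0,0,0,0],[0,0,0,0,0,0]]]}}

```text
t: 10.0
tcp_pos: [534.2, -39.4, 170.5]
tcp_rot: [0.717, 0.697, -0.001, -0.001]
ft_force: [-0.2, 2.0, 0.2]
opening: 50.4
```

```bash
python3 st.py 536 -45 172 -1.4;python3 go3.py f 553 -100 -1.4 50
```

```text
t 10.0 p [534.2 -39.4 170.5] phi_y -1.58 zaxis [-2.6e-03 -6.0e-04 -1.0e+00] F [-0.2  2.   0.2] open 50.4 j [-0.17  0.14  2.06 -0.    0.94 -0.15]
tool delta mm [-5.5  2.  -1.5] shares [-0.0369  0.0133 -0.0099]
turn deg [-0.15  0.04 -0.18] shares [-0.0004  0.0001 -0.0005]
```

View pics/f.png

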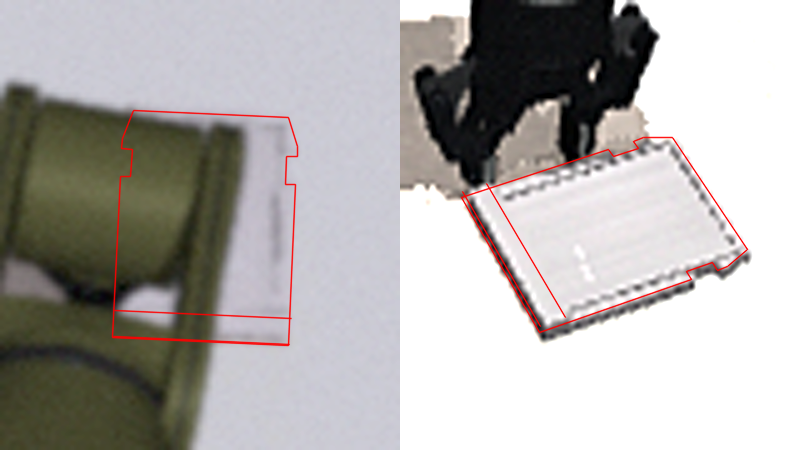

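Call:
{"api": "arm_command", "payload": {"increments": [[[-0.02,0.002,0,0,0,0],[-0.02,0,0,0,0,0],[-0.01,0,0,0,0,0],[0,0,0,0,0,0],[0.06,0,0,0,0,0],[0.1,0,-0.05,0,0,0],[0.1,0,-0.1,0,0,0],[0,0,-0.2,0,0,0],[0,0,-0.2,0,0,0],[0,0,0,0,0,0]]]}}

```text
t: 10.93
tcp_pos: [533.7, -4.3, 251.9]
tcp_rot: [0.716, 0.698, -0.005, -0.004]
ft_force: [0.0, -0.0, 0.9]
opening: 50.5
```

```bash
python3 st.py 440 -105 250 -91.5
```

```text
t 10.93 p [533.7  -4.3 251.9] phi_y -1.53 zaxis [-0.0122 -0.002  -0.9999] F [ 0.  -0.   0.9] open 50.5 j [-0.11  0.02  2.03 -0.    1.1  -0.08]
tool delta mm [-103.1  -91.     3.2] shares [-0.6875 -0.6065  0.0215]
turn deg [-0.44  0.65 89.97] shares [-0.0012  0.0018  0.2499]
```

Call:
{"api": "arm_command", "payload": {"increments": [[[0,0,0,-0.0012,0.0018,0.0195],[0,0,0,0,0,0.0195],[0,0,0,0,0,0.0195],[0,0,0,0,0,0.0195],[0,0,0,0,0,0.0195],[0,0,0,0,0,0.0195],[0,0,0,0,0,0.0195],[0,0,0,0,0,0.0195],[0,0,0,0,0,0.0195],[0,0,0,0,0,0.0195],[0,0,0,0,0,0.0195],[0,0,0,0,0,0.0195]]]}}

```text
t: 11.93
tcp_pos: [531.5, 0.1, 247.8]
tcp_rot: [1.0, 0.021, -0.003, -0.002]
ft_force: [-0.3, -0.5, -0.3]
opening: 50.6
```

Call:
{"api": "arm_command", "payload": {"increments": [[[0,0,0,0,0,0.0159],[0,0,0,0,0,0],[-0.1,0.12,0,0,0.014,0],[-0.1,0.12,0,0,0.014,0],[-0.1,0.12,0,0,0.014,0],[-0.1,0.12,0,0,0.014,0],[-0.1,0.12,0,0,0,0],[-0.1,0.1,0,0,0,0],[0,0,0,0,0,0]]]}}

```text
t: 12.68
tcp_pos: [433.9, -99.6, 224.0]
tcp_rot: [0.984, -0.02, 0.178, 0.006]
ft_force: [-0.3, 0.1, -0.1]
opening: 50.8
```

```bash
python3 st.py 405 -105 200 -91.4 20; python3 go3.py g 553 -107 -1.4 50
```

```text
t 12.68 p [433.9 -99.6 224. ] phi_y -92.4 zaxis [ 0.3508 -0.0196 -0.9363] F [-0.3  0.1 -0.1] open 50.8 j [-0.37 -0.23  2.33  0.17  0.71  1.13]
tool delta mm [-35.3   6.4  12.5] shares [-0.2353  0.0429  0.083 ]
turn deg [ 0.63 -0.56 -0.84] shares [ 0.0017 -0.0016 -0.0023]
```

View pics/g.png

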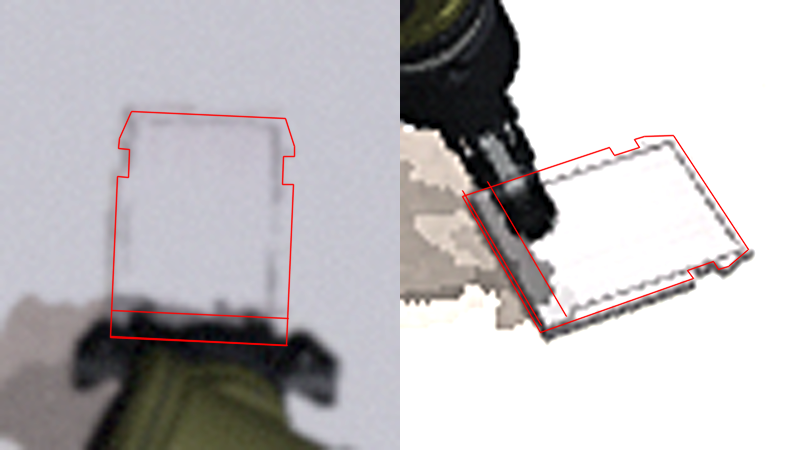

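```bash
python3 st.py 395 -103 225 -91.4 20; python3 st.py 395 -103 168
```

```text
t 12.78 p [436.  -98.9 225.6] phi_y -92.41 zaxis [ 0.3535 -0.0196 -0.9352] F [ 0.4 -0.7 -0.3] open 50.1 j [-0.37 -0.23  2.32  0.17  0.71  1.13]
tool delta mm [-38.3   5.8 -13.9] shares [-0.2554  0.0386 -0.0925]
turn deg [ 0.62 -0.73 -0.85] shares [ 0.0017 -0.002  -0.0024]
t 12.78 p [436.  -98.9 225.6] phi_y -92.41 zaxis [ 0.3535 -0.0196 -0.9352] F [ 0.4 -0.7 -0.3] open 50.1 j [-0.37 -0.23  2.32  0.17  0.71  1.13]
tool delta mm [-58.5   5.5  39.4] shares [-0.39    0.0367  0.2629]
```

Call:
{"api": "arm_command", "payload": {"increments": [[[-0.128,0.019,-0.046,0.0008,-0.001,-0.0012],[-0.128,0.019,-0.046,0.0008,-0.001,-0.0012],[0,0,0,0,0,0],[-0.034,0,0.08,0,0,0],[-0.034,0,0.08,0,0,0],[-0.034,0,0.08,0,0,0],[-0.02,0,0.06,0,0,0],[0,0,0,0,0,0]]]}}

```text
t: 13.45
tcp_pos: [400.9, -101.0, 181.1]
tcp_rot: [0.984, -0.004, 0.18, 0.005]
ft_force: [-1.0, 0.4, -0.7]
opening: 50.3
```

```bash
python3 st.py 395 -103 166 -91.4 20
```

```text
t 13.45 p [ 400.9 -101.   181.1] phi_y -90.5 zaxis [ 0.3548 -0.0113 -0.9349] F [-1.   0.4 -0.7] open 50.3 j [-0.41 -0.23  2.41  0.22  0.63  1.01]
tool delta mm [-10.8   1.9  12. ] shares [-0.0722  0.0129  0.0801]
turn deg [ 0.16 -0.79  1.02] shares [ 0.0004 -0.0022  0.0028]
```

Call:
{"api": "arm_command", "payload": {"increments": [[[-0.036,0.007,0.04,0,-0.0022,0.0028],[-0.02,0,0.035,0,0,0],[0,0,0.01,0,0,0],[0,0,0,0,0,0]]]}}

```text
t: 13.78
tcp_pos: [400.1, -101.5, 166.8]
tcp_rot: [0.985, -0.011, 0.174, 0.004]
ft_force: [-0.2, 0.2, 0.3]
opening: 49.9
```

```bash
python3 st.py 395 -103 166 -91.4 20; python3 go3.py g2 553 -106 -1.4 50
```

```text
t 13.78 p [ 400.1 -101.5  166.8] phi_y -91.32 zaxis [ 0.3434 -0.0113 -0.9391] F [-0.2  0.2  0.3] open 49.9 j [-0.41 -0.2   2.42  0.22  0.61  1.02]
tool delta mm [-5.   1.6 -1. ] shares [-0.0334  0.0106 -0.0067]
turn deg [ 0.17 -0.09  0.15] shares [ 0.0005 -0.0003  0.0004]
```

View pics/g2.png

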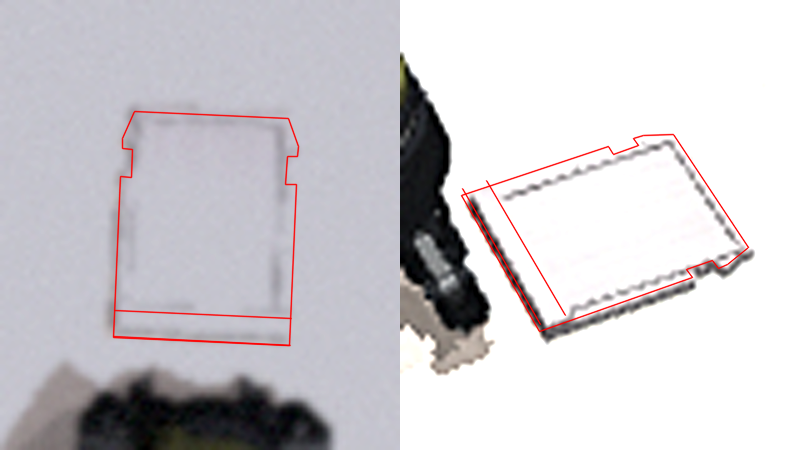

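Call:
{"api": "arm_command", "payload": {"increments": [[[0.035,0,0.013,0,0,0],[0.045,0,0.016,0,0,0],[0.045,0,0.016,0,0,0],[0.045,0,0.016,0,0,0],[0.05,0,0.018,0,0,0],[0.055,0,0.02,0,0,0],[0.055,0,0.02,0,0,0],[0.055,0,0.02,0,0,0],[0.055,0,0.02,0,0,0],[0.055,0,0.02,0,0,0]]]}}

```text
t: 14.72
tcp_pos: [486.8, -103.7, 168.3]
tcp_rot: [0.985, -0.011, 0.175, 0.004]
ft_force: [-2.9, -0.2, 2.7]
opening: 51.0
```

```bash
python3 st.py 520 -106 166 -91.4 20
```

```text
t 14.72 p [ 486.8 -103.7  168.3] phi_y -91.33 zaxis [ 0.3439 -0.0118 -0.9389] F [-2.9 -0.2  2.7] open 51.0 j [-0.34  0.01  2.23  0.19  0.58  1.11]
tool delta mm [30.4  1.5 13.6] shares [0.2027 0.0098 0.0905]
turn deg [ 0.2  -0.12  0.15] shares [ 0.0005 -0.0003  0.0004]
```

Call:
{"api": "arm_command", "payload": {"increments": [[[0.045,0,0.022,0,0,0],[0.045,0,0.022,0,0,0],[0.035,0,0.018,0,0,0],[0.02,0,0.01,0,0,0],[0,0,0,0,0,0]]]}}

```text
t: 15.13
tcp_pos: [516.0, -104.5, 165.7]
tcp_rot: [0.984, -0.011, 0.175, 0.004]
ft_force: [-1.0, 0.4, 1.0]
opening: 50.5
```

```bash
python3 st.py 520 -106 166 -91.4 20; python3 go3.py g3 654 -108.5 -1.4 50
```

```text
t 15.13 p [ 516.  -104.5  165.7] phi_y -91.29 zaxis [ 0.3451 -0.012  -0.9385] F [-1.   0.4  1. ] open 50.5 j [-0.32  0.07  2.16  0.18  0.57  1.14]
tool delta mm [3.9 1.4 1.2] shares [0.0259 0.0091 0.0077]
turn deg [ 0.2  -0.2   0.19] shares [ 0.0006 -0.0006  0.0005]
```

View pics/g3.png

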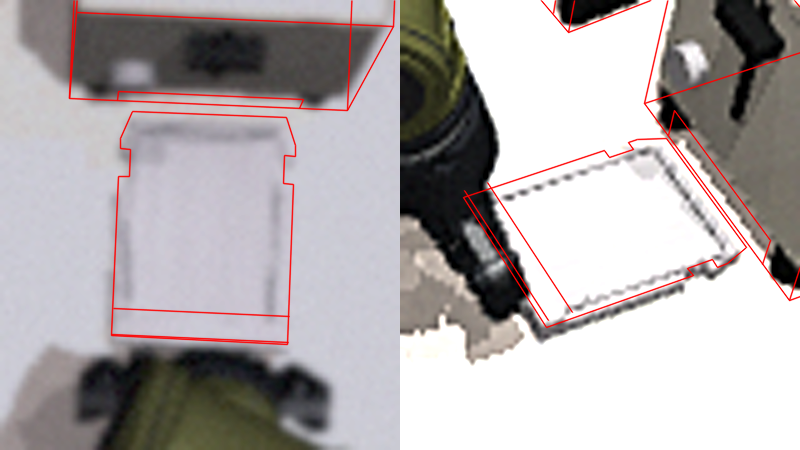

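Call:
{"api": "arm_command", "payload": {"increments": [[[0.035,0,0.014,0,0,0],[0.045,0,0.018,0,0,0],[0.045,0,0.018,0,0,0],[0.045,0,0.018,0,0,0],[0.045,0,0.018,0,0,0],[0.045,0,0.018,0,0,0]]]}}

```text
t: 15.73
tcp_pos: [559.0, -105.4, 164.0]
tcp_rot: [0.985, -0.011, 0.174, 0.004]
ft_force: [-2.8, -0.1, 1.8]
opening: 50.7
```

```bash
python3 st.py 630 -108 166 -91.4 20
```

```text
t 15.73 p [ 559.  -105.4  164. ] phi_y -91.35 zaxis [ 0.3429 -0.0116 -0.9393] F [-2.8 -0.1  1.8] open 50.7 j [-0.3   0.16  2.07  0.16  0.58  1.17]
tool delta mm [67.4  0.9 22.5] shares [0.4492 0.0063 0.1502]
turn deg [ 0.18 -0.07  0.12] shares [ 0.0005 -0.0002  0.0003]
```

Call:
{"api": "arm_command", "payload": {"increments": [[[0.045,0,0.008,0,0,0],[0.045,0,0.014,0,0,0],[0.045,0,0.016,0,0,0],[0.045,0,0.017,0,0,0],[0.045,0,0.017,0,0,0]]]}}

```text
t: 16.15
tcp_pos: [598.7, -106.2, 164.9]
tcp_rot: [0.985, -0.011, 0.174, 0.004]
ft_force: [-2.0, -0.2, 1.7]
opening: 50.5
```

```bash
python3 st.py 643.5 -108 166 -91.4 20; python3 go3.py g4 735 -110 -1.4 50
```

```text
t 16.15 p [ 598.7 -106.2  164.9] phi_y -91.34 zaxis [ 0.3423 -0.0113 -0.9395] F [-2.  -0.2  1.7] open 50.5 j [-0.28  0.24  1.98  0.15  0.59  1.21]
tool delta mm [42.5  0.8 14.4] shares [0.2831 0.0054 0.0957]
turn deg [ 0.17 -0.03  0.13] shares [ 0.0005 -0.0001  0.0004]
```

View pics/g4.png

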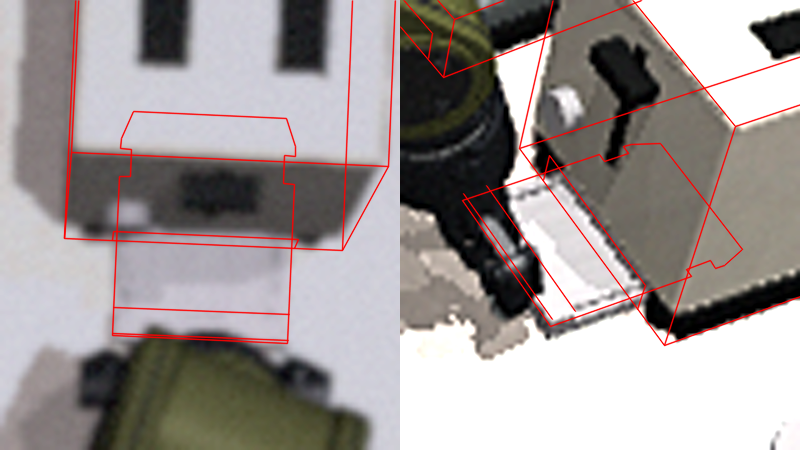

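Call:
{"api": "arm_command", "payload": {"increments": [[[0.04,0,0.014,0,0,0],[0.04,0,0.0145,0,0,0],[0.03,0,0.011,0,0,0],[0.025,0,0.009,0,0,0],[0.02,0,0.007,0,0,0]]]}}

```text
t: 16.67
tcp_pos: [625.4, -106.8, 164.9]
tcp_rot: [0.985, -0.011, 0.174, 0.004]
ft_force: [-4.3, 0.7, 2.2]
opening: 50.4
```

Call:
{"api": "arm_command", "payload": {"increments": [[[0.02,0,0.007,0,0,0],[0.02,0,0.007,0,0,0],[0.02,0,0.007,0,0,0]]]}}

```text
t: 16.92
tcp_pos: [634.3, -106.8, 164.8]
tcp_rot: [0.985, -0.011, 0.17, 0.003]
ft_force: [-10.0, 0.2, 8.1]
opening: 50.1
```

Call:
{"api": "arm_command", "payload": {"increments": [[[0.02,0,0.007,0,0,0],[0.02,0,0.007,0,0,0]]]}}

```text
t: 17.08
tcp_pos: [640.1, -107.0, 165.1]
tcp_rot: [0.986, -0.01, 0.168, 0.003]
ft_force: [-6.0, -0.7, 3.9]
opening: 50.5
```

Call:
{"api": "arm_command", "payload": {"increments": [[[0.018,0,0.0065,0,0.0006,0],[0.018,0,0.0065,0,0.0006,0]]]}}

```text
t: 17.25
tcp_pos: [645.6, -107.1, 164.7]
tcp_rot: [0.985, -0.01, 0.17, 0.002]
ft_force: [-18.4, -0.3, 13.1]
opening: 51.0
```

Call:
{"api": "arm_command", "payload": {"increments": [[[0.015,0,0.0055,0,0,0],[0.015,0,0.0055,0,0,0]]]}}

```text
t: 17.42
tcp_pos: [647.8, -107.3, 163.7]
tcp_rot: [0.987, -0.01, 0.163, 0.001]
ft_force: [-18.8, -0.0, 16.4]
opening: 50.2
```

```bash
python3 st.py 645 -108 166 -91.4 20; python3 go3.py g5 777 -111.4 -1.4 50
```

```text
t 17.42 p [ 647.8 -107.3  163.7] phi_y -91.13 zaxis [ 0.3216 -0.0055 -0.9468] F [-18.8  -0.   16.4] open 50.2 j [-0.26  0.33  1.86  0.13  0.64  1.24]
tool delta mm [-1.9  0.7 -3.1] shares [-0.0124  0.0048 -0.0207]
turn deg [-0.14  1.24  0.24] shares [-0.0004  0.0034  0.0007]
```

View pics/g5.png

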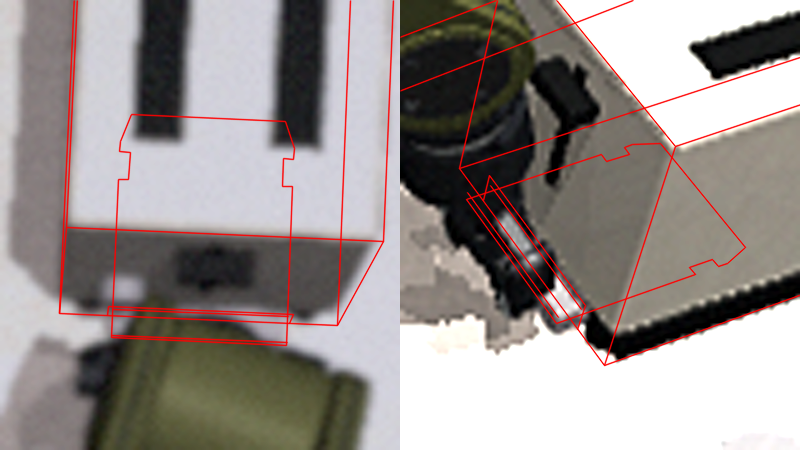

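Call:
{"api": "arm_command", "payload": {"increments": [[[0.022,0,0,0,0.002,0],[0.022,0,0,0,0.001,0]]]}}

```text
t: 17.68
tcp_pos: [648.7, -107.8, 164.0]
tcp_rot: [0.987, -0.009, 0.161, -0.0]
ft_force: [-22.3, -0.8, 15.5]
opening: 50.3
```

```bash
python3 st.py 645 -108 166 -91.4 20
```

```text
t 17.68 p [ 648.7 -107.8  164. ] phi_y -90.99 zaxis [ 0.3171 -0.002  -0.9484] F [-22.3  -0.8  15.5] open 50.3 j [-0.26  0.33  1.86  0.13  0.64  1.24]
tool delta mm [-2.8  0.2 -3.1] shares [-0.0189  0.0015 -0.0205]
turn deg [-0.33  1.51  0.32] shares [-0.0009  0.0042  0.0009]
```

Call:
{"api": "arm_command", "payload": {"increments": [[[0.036,0,0.002,0,0.003,0],[0.036,0,0.002,0,0.003,0]]]}}

```text
t: 17.85
tcp_pos: [649.7, -108.8, 164.1]
tcp_rot: [0.987, -0.007, 0.159, -0.003]
ft_force: [-48.3, -1.5, 34.3]
opening: 50.5
```

```bash
python3 st.py 645 -108 166 -91.4 20
```

```text
t 17.85 p [ 649.7 -108.8  164.1] phi_y -90.74 zaxis [ 0.3132  0.004  -0.9497] F [-48.3  -1.5  34.3] open 50.5 j [-0.26  0.34  1.85  0.14  0.65  1.23]
tool delta mm [-3.9 -0.7 -3.3] shares [-0.0261 -0.0048 -0.0218]
turn deg [-0.67  1.76  0.46] shares [-0.0019  0.0049  0.0013]
```

Call:
{"api": "arm_command", "payload": {"increments": [[[-0.06,0,-0.03,0,0.003,0],[-0.08,0,-0.03,0,0.002,0],[-0.15,0,-0.06,0,0,0],[-0.18,0,-0.1,0,0,0],[-0.18,0,-0.15,0,0,0],[-0.18,0,-0.2,0,0,0],[-0.12,0,-0.2,0,0,0],[0,0,0,0,0,0]]]}}

```text
t: 18.52
tcp_pos: [470.5, -107.6, 225.4]
tcp_rot: [0.984, -0.008, 0.178, -0.002]
ft_force: [2.2, -0.2, -0.6]
opening: 50.5
```

```bash
python3 st.py; python3 go3.py g6 777 -111.4 -1.4 50
```

```text
t 18.52 p [ 470.5 -107.6  225.4] phi_y -90.84 zaxis [ 0.3497  0.001  -0.9369] F [ 2.2 -0.2 -0.6] open 50.5 j [-0.36 -0.13  2.24  0.19  0.71  1.1 ]
```

View pics/g6.png

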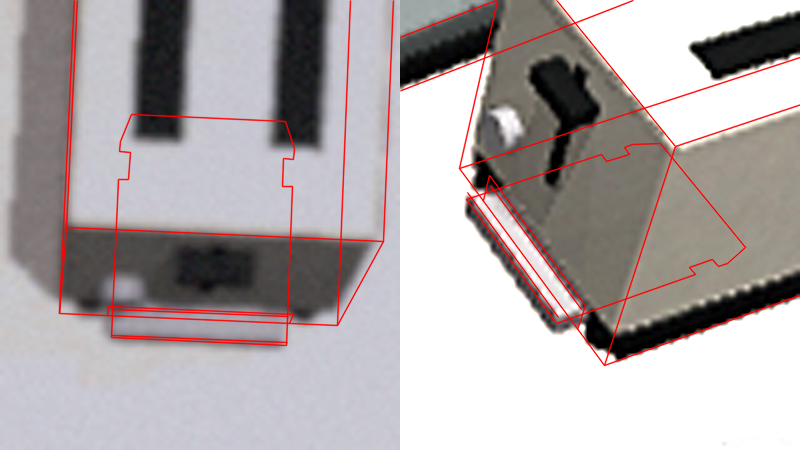

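Call:
{"api": "arm_command", "payload": {"increments": [[[0,0,-0.1,0,-0.0188,0],[0,0,-0.1,0,-0.0188,0],[0,0,0,0,-0.0188,0],[0,0,0,0,0,-0.0195],[0,0,0,0,0,-0.0195],[0,0,0,0,0,-0.0195],[0,0,0,0,0,-0.0195],[0,0,0,0,0,-0.0195],[0,0,0,0,0,-0.0195],[0,0,0,0,0,-0.0195],[0,0,0,0,0,-0.0195],[0,0,0,0,0,-0.0195]]]}}

```text
t: 19.62
tcp_pos: [477.5, -108.7, 243.4]
tcp_rot: [0.849, 0.528, -0.006, -0.01]
ft_force: [0.2, -0.4, -0.3]
opening: 50.4
```

Call:
{"api": "arm_command", "payload": {"increments": [[[0,0,0,0,0,-0.0195],[0,0,0,0,0,-0.0195],[0,0,0,0,0,-0.0195],[0,0,0,0,0,-0.0075],[0,0,0,0,0,0]]]}}

```text
t: 20.03
tcp_pos: [484.1, -108.8, 237.6]
tcp_rot: [0.717, 0.697, -0.004, -0.013]
ft_force: [0.3, 0.5, 0.4]
opening: 50.4
```

```bash
python3 st.py 544 -452 250 -3.5
```

```text
t 20.03 p [ 484.1 -108.8  237.6] phi_y -1.67 zaxis [-0.0237  0.0123 -0.9996] F [0.3 0.5 0.4] open 50.4 j [-0.33 -0.04  2.12  0.    1.09 -0.3 ]
tool delta mm [-341.1   69.6  -18.1] shares [-2.274   0.4642 -0.1205]
turn deg [-1.39 -0.65  1.82] shares [-0.0039 -0.0018  0.0051]
```

Call:
{"api": "arm_command", "payload": {"increments": [[[0,0,-0.12,-0.0039,-0.0018,0.0051],[-0.2,0.04,-0.015,0,0,0],[-0.2,0.04,-0.015,0,0,0],[-0.2,0.04,-0.015,0,0,0],[-0.2,0.04,-0.015,0,0,0],[-0.2,0.04,-0.015,0,0,0],[-0.2,0.04,-0.015,0,0,0],[-0.2,0.04,-0.015,0,0,0],[-0.2,0.04,0,0,0,0],[-0.2,0.04,0,0,0,0],[-0.2,0.04,0,0,0,0],[-0.15,0,0,0,0,0]]]}}

```text
t: 21.03
tcp_pos: [535.7, -448.0, 256.5]
tcp_rot: [0.731, 0.682, 0.0, -0.004]
ft_force: [0.5, 0.5, 0.5]
opening: 50.5
```

```bash
python3 st.py 544 -452 190 -3.5
```

```text
t 21.03 p [ 535.7 -448.   256.5] phi_y -4.0 zaxis [-0.0043  0.0061 -1.    ] F [0.5 0.5 0.5] open 50.5 j [-0.77  0.35  1.64  0.    1.16 -0.7 ]
tool delta mm [-3.8  8.9 66.5] shares [-0.0254  0.0593  0.443 ]
turn deg [-0.27 -0.33 -0.5 ] shares [-0.0008 -0.0009 -0.0014]
```

Call:
{"api": "arm_command", "payload": {"increments": [[[-0.01,0.04,0,-0.0008,-0.0009,-0.0014],[0,0,0.15,0,0,0],[0,0,0.15,0,0,0],[0,0,0.12,0,0,0],[0,0,0.06,0,0,0],[0,0,0,0,0,0]]]}}

```text
t: 21.53
tcp_pos: [546.6, -456.9, 175.7]
tcp_rot: [0.732, 0.681, 0.001, 0.002]
ft_force: [0.2, -0.1, -0.0]
opening: 50.2
```

```bash
python3 st.py 544 -452 171 -3.5
```

```text
t 21.53 p [ 546.6 -456.9  175.7] phi_y -4.12 zaxis [ 0.0034 -0.0018 -1.    ] F [ 0.2 -0.1 -0. ] open 50.2 j [-0.77  0.47  1.64  0.    1.03 -0.7 ]
tool delta mm [ 4.7 -3.   4.7] shares [ 0.0316 -0.0199  0.0314]
turn deg [ 0.2   0.09 -0.62] shares [ 0.0006  0.0002 -0.0017]
```

Call:
{"api": "arm_command", "payload": {"increments": [[[0.03,-0.01,0.02,0.0006,0,-0.0017],[0.04,-0.01,0.01,0,0,0],[0.04,0,0.003,0,0,0],[0.04,0,0.003,0,0,0],[0.04,0,0.003,0,0,0],[0.05,0,0.003,0,0,0],[0.06,0,0.003,0,0,0]]]}}

```text
t: 22.12
tcp_pos: [548.7, -408.6, 172.1]
tcp_rot: [0.728, 0.685, -0.001, 0.004]
ft_force: [0.0, -1.1, -1.4]
opening: 50.2
```

```bash
python3 st.py 547 39 171 -3.5
```

```text
t 22.12 p [ 548.7 -408.6  172.1] phi_y -3.46 zaxis [ 0.0043 -0.0069 -1.    ] F [ 0.  -1.1 -1.4] open 50.2 j [-0.72  0.42  1.71 -0.    1.   -0.66]
tool delta mm [446.7 -28.7  -2. ] shares [ 2.9778 -0.1912 -0.0135]
turn deg [0.27 0.38 0.04] shares [0.0008 0.0011 0.0001]
```

Call:
{"api": "arm_command", "payload": {"increments": [[[0.06,-0.002,0.003,0.0006,0.0008,-0.0006],[0.06,-0.002,0.004,0.0003,0.0003,-0.0006],[0.06,-0.002,0.004,0.0001,0.0001,-0.0006],[0.06,-0.002,0.004,0.0001,0.0001,-0.0006],[0.06,-0.002,0.004,0.0001,0.0001,-0.0006],[0.06,-0.002,0.004,0.0001,0.0001,-0.0006],[0.06,-0.002,0.004,0.0001,0.0001,-0.0006],[0.06,-0.002,0.004,0.0001,0.0001,-0.0006]]]}}

```text
t: 22.78
tcp_pos: [551.3, -330.7, 172.0]
tcp_rot: [0.716, 0.698, -0.0, 0.002]
ft_force: [-0.3, -2.8, 2.5]
opening: 50.3
```

```bash
python3 st.py 547 39 171 3
```

```text
t 22.78 p [ 551.3 -330.7  172. ] phi_y -1.53 zaxis [ 0.0027 -0.0036 -1.    ] F [-0.3 -2.8  2.5] open 50.3 j [-0.62  0.35  1.81 -0.    0.98 -0.6 ]
tool delta mm [369.4 -14.2  -0.4] shares [ 2.4627 -0.0948 -0.0025]
turn deg [ 0.15  0.21 -4.53] shares [ 0.0004  0.0006 -0.0126]
```

Call:
{"api": "arm_command", "payload": {"increments": [[[0.06,-0.002,0.002,0.0004,0.0004,-0.0006],[0.06,-0.002,0.002,0.0002,0.0003,-0.0006],[0.06,-0.002,0.002,0.0001,0.0001,-0.0006],[0.06,-0.002,0.002,0.0001,0.0001,-0.0006],[0.06,-0.002,0.002,0.0001,0.0001,-0.0006],[0.06,-0.002,0.002,0.0001,0.0001,-0.0006],[0.06,-0.002,0.002,0.0001,0.0001,-0.0006],[0.06,-0.002,0.002,0.0001,0.0001,-0.0006],[0.06,-0.002,0.002,0.0001,0.0001,-0.0006],[0.06,-0.002,0.002,0.0001,0.0001,-0.0006]]]}}

```text
t: 23.62
tcp_pos: [549.5, -231.8, 170.4]
tcp_rot: [0.702, 0.712, 0.0, -0.003]
ft_force: [-0.2, -4.2, 3.7]
opening: 50.2
```

```bash
python3 st.py 547 39 171 3; python3 go3.py k 568 -153 0.5 70
```

```text
t 23.62 p [ 549.5 -231.8  170.4] phi_y 0.86 zaxis [-0.0036  0.0037 -1.    ] F [-0.2 -4.2  3.7] open 50.2 j [-0.49  0.26  1.92  0.    0.96 -0.51]
tool delta mm [270.8   1.5   0.4] shares [1.8054 0.0103 0.003 ]
turn deg [-0.2  -0.22 -2.14] shares [-0.0006 -0.0006 -0.0059]
```

View pics/k.png

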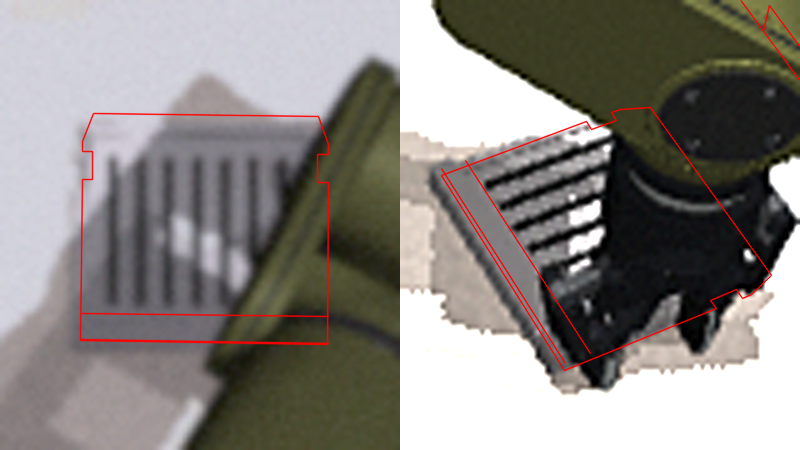

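Call:
{"api": "arm_command", "payload": {"increments": [[[0.06,0,-0.002,-0.0003,-0.0003,-0.0005],[0.06,0,-0.001,-0.0003,-0.0003,-0.0005],[0.06,0,0,0,0,-0.0005],[0.06,0,0,0,0,-0.0005],[0.06,0,0,0,0,-0.0005],[0.06,0,0,0,0,-0.0005],[0.06,0,0,0,0,-0.0005],[0.06,0,0,0,0,-0.0005],[0.06,0,0,0,0,-0.0005],[0.06,0,0,0,0,-0.0005],[0.06,0,0,0,0,-0.0005],[0.06,0,0,0,0,-0.0004]]]}}

```text
t: 24.72
tcp_pos: [544.3, -110.7, 170.4]
tcp_rot: [0.687, 0.727, 0.0, -0.002]
ft_force: [0.9, -2.9, 2.8]
opening: 50.2
```

```bash
python3 st.py 547 39 171 3
```

```text
t 24.72 p [ 544.3 -110.7  170.4] phi_y 3.27 zaxis [-0.0025  0.0027 -1.    ] F [ 0.9 -2.9  2.8] open 50.2 j [-0.3   0.18  2.02  0.    0.94 -0.36]
tool delta mm [149.3  11.2  -0.2] shares [ 0.9956  0.0748 -0.0013]
turn deg [-0.14 -0.16  0.27] shares [-0.0004 -0.0004  0.0007]
```

Call:
{"api": "arm_command", "payload": {"increments": [[[0.06,0.004,-0.001,-0.0002,-0.0002,0.0003],[0.06,0.004,0,-0.0002,-0.0002,0.0003],[0.06,0.004,0,0,0,0],[0.06,0.004,0,0,0,0],[0.06,0.004,0,0,0,0],[0.06,0.004,0,0,0,0],[0.06,0.004,0,0,0,0],[0.06,0.004,0,0,0,0],[0.06,0.004,0,0,0,0],[0.06,0.004,0,0,0,0],[0.06,0.004,0,0,0,0]]]}}

```text
t: 25.63
tcp_pos: [544.8, -0.7, 170.4]
tcp_rot: [0.688, 0.726, -0.001, -0.001]
ft_force: [0.2, -4.8, 3.4]
opening: 49.9
```

Call:
{"api": "arm_command", "payload": {"increments": [[[0.05,0.002,0,0,0,0],[0.045,0.002,0,0,0,0],[0.04,0,0,0,0,0],[0.03,0,0,0,0,0],[0.02,0,0,0,0,0],[0.01,0,0,0,0,0],[0,0,0,0,0,0]]]}}

```text
t: 26.22
tcp_pos: [543.7, 33.6, 170.4]
tcp_rot: [0.687, 0.726, -0.001, -0.001]
ft_force: [-0.8, -3.0, 3.2]
opening: 50.1
```

```bash
python3 st.py 547 39 171 3; python3 go3.py k1 560 112 3 70
```

```text
t 26.22 p [543.7  33.6 170.4] phi_y 3.18 zaxis [-2.1e-03 -6.0e-04 -1.0e+00] F [-0.8 -3.   3.2] open 50.1 j [-0.04  0.16  2.04 -0.    0.94 -0.09]
tool delta mm [ 5.2  3.6 -0.6] shares [ 0.0348  0.0237 -0.0039]
turn deg [-0.12  0.03  0.18] shares [-0.0003  0.0001  0.0005]
```

View pics/k1.png

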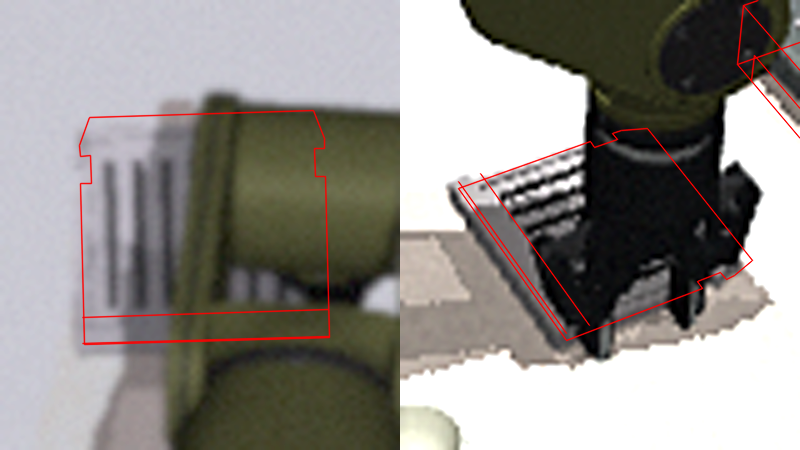

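Call:
{"api": "arm_command", "payload": {"increments": [[[0.02,0.002,0,0,0,0],[0.02,0,0,0,0,0],[0.01,0,0,0,0,0],[0,0,0,0,0,0],[-0.06,0,0,0,0,0],[-0.1,0,-0.05,0,0,0],[-0.1,0,-0.1,0,0,0],[0,0,-0.2,0,0,0],[0,0,-0.2,0,0,0],[0,0,0,0,0,0]]]}}

```text
t: 27.15
tcp_pos: [542.2, 0.8, 248.0]
tcp_rot: [0.688, 0.726, -0.004, -0.011]
ft_force: [1.4, 0.3, 0.5]
opening: 50.3
```

Call:
{"api": "arm_command", "payload": {"increments": [[[0,0,0,0,0,0.0195],[0,0,0,0,0,0.0195],[0,0,0,0,0,0.0195],[0,0,0,0,0,0.0195],[0,0,0,0,0,0.0195],[0,0,0,0,0,0.0195],[0,0,0,0,0,0.0195],[0,0,0,0,0,0.0195],[0,0,0,0,0,0.0195],[0,0,0,0,0,0.0195],[0,0,0,0,0,0.0195],[0,0,0,0,0,0.0195]]]}}

```text
t: 28.15
tcp_pos: [533.8, 0.9, 232.4]
tcp_rot: [0.998, 0.061, -0.023, -0.014]
ft_force: [0.5, -0.1, -0.4]
opening: 50.7
```

Call:
{"api": "arm_command", "payload": {"increments": [[[0,0,0,0,0,0.016],[0,0,0,0,0,0]]]}}

```text
t: 28.32
tcp_pos: [532.1, 1.1, 229.0]
tcp_rot: [1.0, 0.006, -0.027, -0.014]
ft_force: [-0.2, -0.5, -0.0]
opening: 50.2
```

```bash
python3 st.py 398 116 250 -87 0; python3 go3.py k2 556 121 3 70
```

```text
t 28.32 p [532.1   1.1 229. ] phi_y -89.3 zaxis [-0.054   0.0286 -0.9981] F [-0.2 -0.5 -0. ] open 50.2 j [-0.1   0.06  2.04  0.03  1.1   1.44]
tool delta mm [-133.4 -117.1  -10.5] shares [-0.8894 -0.7806 -0.0698]
turn deg [-1.74  3.04 -2.25] shares [-0.0048  0.0085 -0.0063]
```

View pics/k2.png

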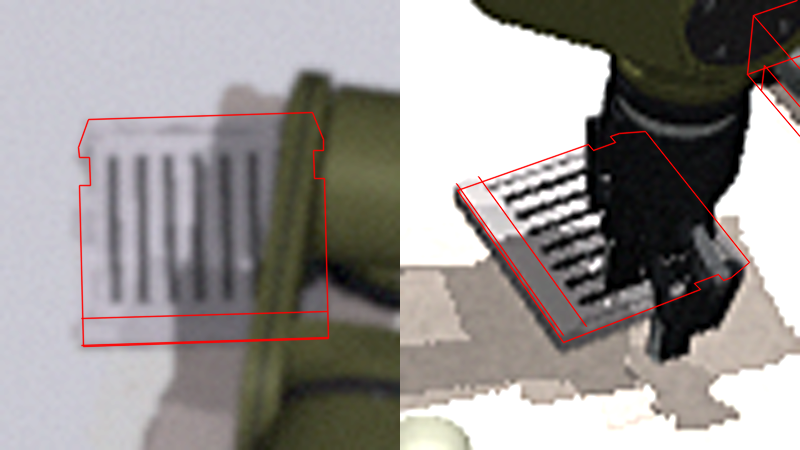

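```bash
python3 st.py 398 113 240 -87 20
```

```text
t 28.42 p [532.1   1.1 229.1] phi_y -89.04 zaxis [-0.0539  0.0282 -0.9981] F [-0.8  0.8  0.4] open 50.6 j [-0.1   0.06  2.04  0.03  1.1   1.44]
tool delta mm [-132.4 -114.4   -0.5] shares [-0.8829 -0.7626 -0.0033]
turn deg [-1.36 23.03 -2.28] shares [-0.0038  0.064  -0.0063]
```

Call:
{"api": "arm_command", "payload": {"increments": [[[-0.05,-0.1,-0.05,-0.0038,0.002,-0.0063],[-0.1,-0.11,-0.03,0,0.016,0],[-0.1,-0.11,-0.03,0,0.016,0],[-0.1,-0.11,-0.03,0,0.016,0],[-0.1,-0.11,-0.03,0,0.014,0],[-0.1,-0.11,-0.03,0,0,0],[-0.1,-0.1,-0.03,0,0,0],[-0.1,0,-0.03,0,0,0],[0,0,0,0,0,0]]]}}

```text
t: 29.17
tcp_pos: [404.6, 108.7, 242.1]
tcp_rot: [0.983, 0.038, 0.181, -0.01]
ft_force: [-0.1, -0.3, -0.3]
opening: 50.1
```

```bash
python3 st.py 398 113 225 -87 20;python3 st.py 398 113 166
```

```text
t 29.17 p [404.6 108.7 242.1] phi_y -85.47 zaxis [ 0.3543  0.0329 -0.9345] F [-0.1 -0.3 -0.3] open 50.1 j [ 0.14 -0.34  2.37 -0.02  0.74  1.65]
tool delta mm [-11.9  -4.7  13.8] shares [-0.0795 -0.0314  0.0922]
turn deg [-0.81 -0.84  1.33] shares [-0.0023 -0.0023  0.0037]
t 29.17 p [404.6 108.7 242.1] phi_y -85.47 zaxis [ 0.3543  0.0329 -0.9345] F [-0.1 -0.3 -0.3] open 50.1 j [ 0.14 -0.34  2.37 -0.02  0.74  1.65]
tool delta mm [-32.9  -4.4  69. ] shares [-0.2195 -0.0294  0.4598]
```

Call:
{"api": "arm_command", "payload": {"increments": [[[-0.045,-0.015,0.09,-0.0011,-0.0012,0.0018],[-0.045,-0.015,0.09,-0.0011,-0.0012,0.0018],[-0.045,0,0.09,0,0,0],[-0.045,0,0.09,0,0,0],[-0.03,0,0.06,0,0,0],[0,0,0,0,0,0]]]}}

```text
t: 29.67
tcp_pos: [399.0, 112.9, 171.5]
tcp_rot: [0.984, 0.031, 0.177, -0.004]
ft_force: [-0.6, -0.2, -0.2]
opening: 50.5
```

```bash
python3 st.py 398 113 166 -87 20
```

```text
t 29.67 p [399.  112.9 171.5] phi_y -86.45 zaxis [ 0.3475  0.0196 -0.9375] F [-0.6 -0.2 -0.2] open 50.5 j [ 0.15 -0.2   2.41 -0.06  0.58  1.71]
tool delta mm [-2.8 -0.2  4.8] shares [-0.0189 -0.0014  0.0323]
turn deg [-0.08 -0.37  0.55] shares [-0.0002 -0.001   0.0015]
```

Call:
{"api": "arm_command", "payload": {"increments": [[[0.03,0,0.035,0,-0.001,0.0015],[0.045,0,0.018,0,0,0],[0.045,0,0.017,0,0,0],[0.045,0,0.017,0,0,0],[0.05,0,0.019,0,0,0],[0.055,0,0.021,0,0,0],[0.055,0,0.021,0,0,0],[0.055,0,0.021,0,0,0],[0.055,0,0.021,0,0,0]]]}}

```text
t: 30.42
tcp_pos: [477.2, 116.3, 167.5]
tcp_rot: [0.985, 0.028, 0.172, -0.005]
ft_force: [-2.1, 0.0, 2.1]
opening: 50.4
```

Call:
{"api": "arm_command", "payload": {"increments": [[[0.045,0,0.017,0,0,0],[0.035,0,0.014,0,0,0],[0.02,0,0.008,0,0,0],[0,0,0,0,0,0]]]}}

```text
t: 30.75
tcp_pos: [497.6, 117.5, 167.6]
tcp_rot: [0.984, 0.028, 0.173, -0.005]
ft_force: [-0.9, -0.5, -0.7]
opening: 50.5
```

```bash
python3 st.py 500 118 166 -87 20; python3 go3.py k3 636 125 3 70
```

```text
t 30.75 p [497.6 117.5 167.6] phi_y -86.79 zaxis [ 0.3408  0.0189 -0.9399] F [-0.9 -0.5 -0.7] open 50.5 j [ 0.13  0.04  2.2  -0.05  0.56  1.68]
tool delta mm [ 1.7 -0.4  2.3] shares [ 0.0112 -0.0024  0.0156]
turn deg [-0.06  0.04  0.2 ] shares [-0.0002  0.0001  0.0006]
```

View pics/k3.png

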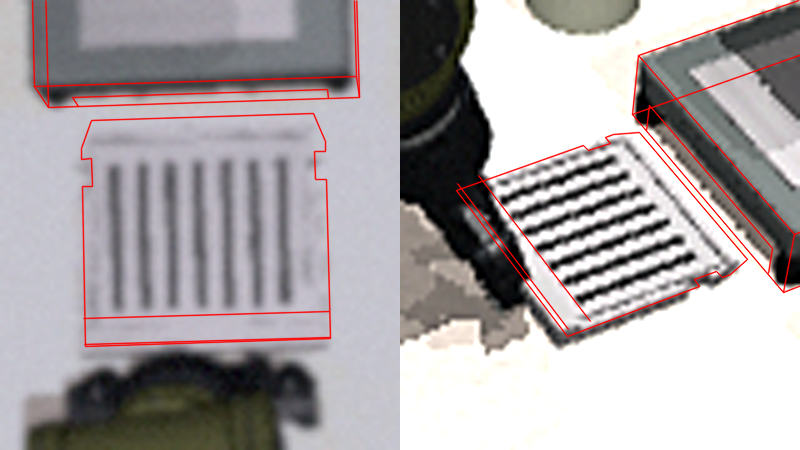

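Call:
{"api": "arm_command", "payload": {"increments": [[[0.035,0,0.016,0,0,0],[0.045,0,0.019,0,0,0],[0.045,0,0.018,0,0,0],[0.045,0,0.017,0,0,0],[0.045,0,0.017,0,0,0]]]}}

```text
t: 31.27
tcp_pos: [532.7, 119.7, 166.4]
tcp_rot: [0.985, 0.028, 0.172, -0.005]
ft_force: [-2.8, -0.4, 2.3]
opening: 50.4
```

Call:
{"api": "arm_command", "payload": {"increments": [[[0.045,0,0.017,0,0,0],[0.045,0,0.017,0,0,0],[0.045,0,0.017,0,0,0],[0.045,0,0.017,0,0,0],[0.045,0,0.017,0,0,0]]]}}

```text
t: 31.68
tcp_pos: [573.4, 122.0, 166.1]
tcp_rot: [0.985, 0.028, 0.173, -0.005]
ft_force: [-3.4, 0.2, 2.4]
opening: 50.5
```

```bash
python3 st.py 629 124 166 -87 20; python3 go3.py k4 710 129 3 70
```

```text
t 31.68 p [573.4 122.  166.1] phi_y -86.76 zaxis [ 0.3398  0.019  -0.9403] F [-3.4  0.2  2.4] open 50.5 j [ 0.12  0.19  2.03 -0.04  0.57  1.67]
tool delta mm [52.3  1.2 19. ] shares [0.3484 0.0078 0.1268]
turn deg [-0.07  0.1   0.23] shares [-0.0002  0.0003  0.0006]
```

View pics/k4.png

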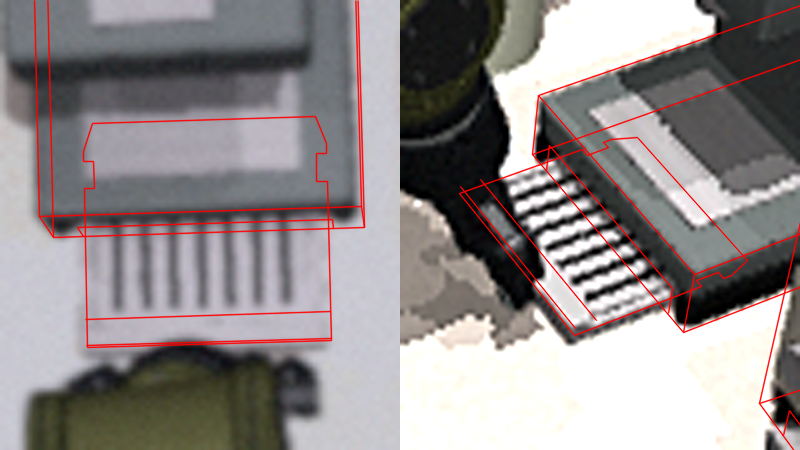

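Call:
{"api": "arm_command", "payload": {"increments": [[[0.045,0,0.017,0,0,0],[0.045,0,0.017,0,0,0],[0.04,0,0.015,0,0,0],[0.03,0,0.011,0,0,0],[0.02,0,0.0075,0,0,0]]]}}

```text
t: 32.2
tcp_pos: [604.5, 123.7, 165.2]
tcp_rot: [0.985, 0.028, 0.172, -0.005]
ft_force: [-2.8, -0.8, 2.0]
opening: 50.4
```

Call:
{"api": "arm_command", "payload": {"increments": [[[0.02,0,0.0075,0,0,0],[0.02,0,0.0075,0,0,0],[0.02,0,0.0075,0,0,0]]]}}

```text
t: 32.45
tcp_pos: [614.7, 124.4, 165.0]
tcp_rot: [0.985, 0.028, 0.171, -0.005]
ft_force: [-9.1, -0.3, 8.4]
opening: 50.0
```

Call:
{"api": "arm_command", "payload": {"increments": [[[0.02,0,0.007,0,0.0003,0],[0.02,0,0.007,0,0.0003,0]]]}}

```text
t: 32.62
tcp_pos: [620.0, 124.8, 164.7]
tcp_rot: [0.985, 0.028, 0.169, -0.004]
ft_force: [-10.0, -1.2, 7.0]
opening: 50.5
```

Call:
{"api": "arm_command", "payload": {"increments": [[[0.018,0,0.0065,0,0.0005,0],[0.018,0,0.0065,0,0.0005,0]]]}}

```text
t: 32.78
tcp_pos: [625.1, 125.2, 164.5]
tcp_rot: [0.985, 0.028, 0.17, -0.004]
ft_force: [-4.6, 0.0, 3.5]
opening: 50.2
```

Call:
{"api": "arm_command", "payload": {"increments": [[[0.018,0,0.006,0,0.0005,0],[0.018,0,0.006,0,0.0005,0]]]}}

```text
t: 32.95
tcp_pos: [630.0, 125.6, 164.0]
tcp_rot: [0.985, 0.028, 0.171, -0.004]
ft_force: [-20.0, -2.4, 14.8]
opening: 50.2
```

Call:
{"api": "arm_command", "payload": {"increments": [[[0.018,0,0.005,0,0.001,0],[0.018,0,0.005,0,0.001,0]]]}}

```text
t: 33.12
tcp_pos: [631.6, 125.9, 163.2]
tcp_rot: [0.986, 0.028, 0.167, -0.003]
ft_force: [-28.4, -3.1, 25.7]
opening: 50.4
```

```bash
python3 st.py 633 125 166 -87 20
```

```text
t 33.12 p [631.6 125.9 163.2] phi_y -86.72 zaxis [ 0.3282  0.0159 -0.9445] F [-28.4  -3.1  25.7] open 50.4 j [ 0.12  0.31  1.89 -0.04  0.61  1.66]
tool delta mm [ 2.2  1.  -2.2] shares [ 0.0149  0.0066 -0.0147]
turn deg [0.07 0.82 0.32] shares [0.0002 0.0023 0.0009]
```

Call:
{"api": "arm_command", "payload": {"increments": [[[0.03,0,0,0,0.003,0],[0.03,0,0,0,0.003,0]]]}}

```text
t: 33.28
tcp_pos: [631.8, 126.3, 163.3]
tcp_rot: [0.986, 0.029, 0.166, -0.002]
ft_force: [-37.3, -3.3, 27.1]
opening: 50.8
```

```bash
python3 st.py
```

```text
t 33.28 p [631.8 126.3 163.3] phi_y -86.72 zaxis [ 0.3275  0.0135 -0.9448] F [-37.3  -3.3  27.1] open 50.8 j [ 0.12  0.31  1.89 -0.04  0.61  1.66]
```

No movement at 37 N, so the tray is against its stop. I'll back off and check.

Call:
{"api": "arm_command", "payload": {"increments": [[[-0.06,0,-0.03,0,0.003,0],[-0.08,0,-0.03,0,0.002,0],[-0.15,0,-0.06,0,0,0],[-0.18,0,-0.1,0,0,0],[-0.18,0,-0.15,0,0,0],[-0.18,0,-0.2,0,0,0],[-0.12,0,-0.2,0,0,0],[0,0,-0.15,0,0,0],[0,0,-0.15,0,0,0],[0,0,0,0,0,0]]]}}

```text
t: 34.12
tcp_pos: [434.6, 115.1, 263.7]
tcp_rot: [0.982, 0.029, 0.187, -0.003]
ft_force: [0.6, 0.5, 0.2]
opening: 50.0
```

```bash
python3 st.py; python3 go3.py k5 762 131.6 3 70;python3 go3.py g7 777 -111.4 -1.4 50
python3 - <<'E'
import cv2
from h import *
cv2.imwrite('pics/z.png',np.vstack([cv2.imread('pics/k5.png'),cv2.imread('pics/g7.png')])[:, :] if 0 else cv2.resize(np.vstack([cv2.imread('pics/k5.png'),cv2.imread('pics/g7.png')]),(533,600)))
t=camera('top');d=camera('side');cv2.imwrite('pics/fin_top.png',t);cv2.imwrite('pics/fin_side.png',d)
for c,ns in(('side',['mug','jam_jar','ramekin','sugar_pot','pepper_mill']),('top',['mug','ramekin','sugar_pot'])):
    for n in ns: print(c,n,[(round(x['score'],2),np.round(x['location']).tolist()) for x in finder.spot_in(c,n)[:1]])
E
```

```text
t 34.12 p [434.6 115.1 263.7] phi_y -86.73 zaxis [ 0.3664  0.0162 -0.9303] F [0.6 0.5 0.2] open 50.0 j [ 0.15 -0.29  2.29 -0.06  0.76  1.69]
side mug [(0.69, [727.0, 324.0, 49.0])]
side jam_jar [(0.6, [700.0, -343.0, 64.0])]
side ramekin [(0.77, [382.0, -8.0, 20.0])]
side sugar_pot [(0.72, [676.0, -456.0, 60.0])]
side pepper_mill [(0.7, [684.0, 424.0, 49.0])]
top mug [(0.68, [737.0, 345.0, 34.0])]
top ramekin [(0.82, [383.0, -13.0, 18.0])]
top sugar_pot [(0.83, [682.0, -443.0, 65.0])]
```

View pics/z.png

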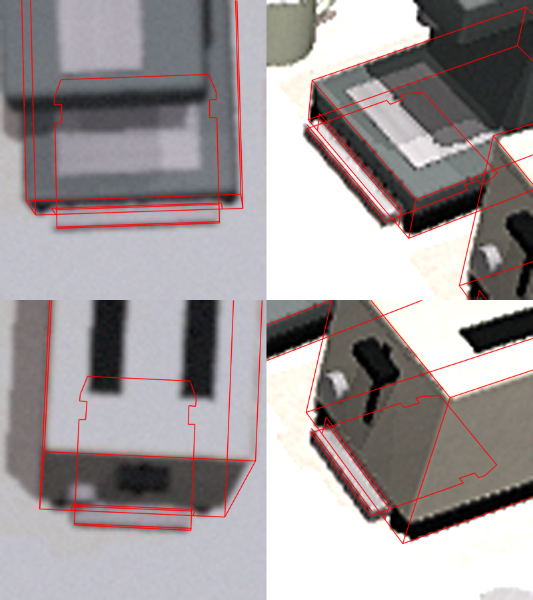

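View pics/fin_top.png

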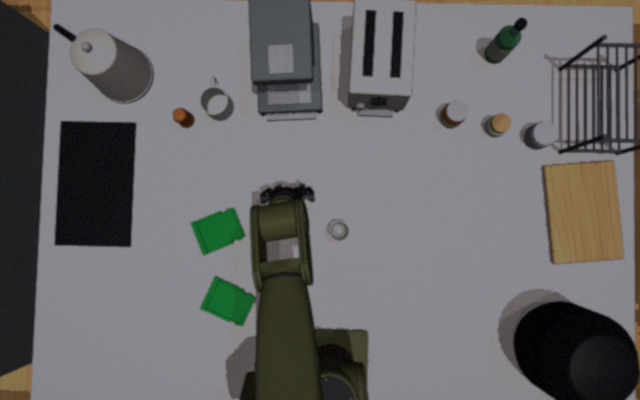

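The top view shows only the bars of both trays, at (290,117) and (376,113), standing out of the slots. The bystanders are in the same place.

```bash
python3 -c "
from cell import manip,read_state
print(manip.finish_job(), read_state()['t'])"
```

```text
the job is handed in; nothing more can be done
the job is handed in; nothing more can be done
```

Both trays are in and the job is handed in, at about 34.5 s of the 72 s allowed. I slid the narrow tray into the toaster first, then the wide tray into the coffee machine, pushing each with the two half-open fingers: first on its flank, then on its bar.

- **Fully home:** Each tray dragged at the catches (about 10 N, rising to about 20 N at the end). Then it stopped moving: the narrow tray did not move at 48 N, nor the wide one at 37 N. In both cameras the bars stand about 15 mm out of the faces, matching the expected home positions to within a few mm. I saw no clear snap of the catches in the force readings.
- **Pushing gently:** I pushed on past the 20 N catch range to make sure of the stops. That push was on the fingertips only; the peak readings were about 59 N in total for the narrow tray and 46 N for the wide one.
- **Sliding:** Early in the first flank push the fingertips rode too high on the narrow tray's edge. I backed off and lowered them, and the tray stayed on the worktop.
- **Other things:** The bystanders measured within about 3 mm of where they started, which is within the finder's own error. The green look-alikes were not touched, and the gripper was clear of everything at hand-in.
- **Cameras:** They disagreed by a few mm sideways, so I lined each tray up with its slot within each camera's own picture.

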